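Fit a water-filter cartridge and lock its cap

TASK

Load the countertop water filter: slide the narrow filter cartridge all the way down into the leaning tube, then set the cap over the tube's mouth, press it down and twist it clockwise to its stop so that it locks and stays down by itself when you let go. Leave the other things on the worktop standing where they are.

Things in the scene. Friction and masses are not known exactly. Their poses are not given: they have to be found in the camera images.
- tube: White round tube of the fixed water filter (grey base plate 150 x 120 x 12 mm, white box 70 mm high behind the tube). Origin: centre of the bore's floor, 45 mm above the worktop. z runs along the bore, out of the mouth, leaning 30 degrees from vertical to the unit's front (roughly towards the robot); y is level; x points to the rear and up. Bore 43 mm wide, 86 mm deep; tube 53 mm outside.
- mouth (a point): Centre of the tube's mouth, 86 mm up its z axis; axes as the tube's. Outside the tube, flush with the mouth, are two lugs, 6 mm thick, out to 68 mm diameter, each spanning 60 degrees and centred on +y and -y; between them are gaps centred on +x and -x. A stop tab hangs under the clockwise end (looking into the mouth) of each lug, down to 17 mm below the mouth.
- collar_top (a point): Centre of the top face of the grey sprung collar around the tube (70 to 82 mm diameter), 9 mm below the mouth at rest. It can be pressed 9 mm further down along the tube: about 2 N at first, 7 N at the end. It springs back when let go.
- cartridge: The narrow filter cartridge to load: white cylinder 40.6 mm in diameter and 85 mm high with tapered foot, standing upright; on top a flat grip tab 28 mm along its x, 14 mm thick along its y, 38 mm high (from 85 to 123 mm). Origin: centre of the underside; z up its axis. About 150 g. Fully home, its foot is on the floor of the bore and only the tab stands out of the mouth.
- cap: White cap, an upside-down cup 83 mm in diameter, 64 mm high, standing on its rim; about 90 g. Origin: centre of the rim (underside); z up its axis. Inside 74.6 mm wide, 60 mm deep; at the rim two inward lugs, 6 mm thick, centred on its +x and -x, each spanning 40 degrees, with 58 mm between them.
- cap_bar (a point): Centre of the bar grip on top of the cap, 79 mm above the rim; axes as the cap's. The bar is 60 mm long along x, 16 mm thick along y, 30 mm high (64 to 94 mm above the rim).
- cap_rim (a point): Centre of the cap's rim (the cap's origin). With the bar within 30 degrees of the tube's x, either way round, the cap goes over the tube's lugs on to the collar. Press the rim to 14 to 17 mm below the mouth, turn clockwise (looking down on the bar) to the stop: bar along the tube's y. Let go: the collar lifts it against the lugs, rim 12 mm below the mouth.
- wide_cartridge: Bystander: a cartridge for another filter, white, 60 mm in diameter, too wide for the tube, 90 mm high with its tab. Origin: centre of the underside.
- dish_soap: Bystander: green washing-up liquid bottle, 64 mm diameter, 190 mm high. Origin: centre of the underside.
- soap_bottle: Bystander: clear soap bottle, 56 mm diameter, 150 mm high. Origin: centre of the underside.
- mug: Bystander: white mug, 80 mm diameter, 90 mm high. Origin: centre of the underside.
- bowl: Bystander: blue bowl, 130 mm diameter, 55 mm high. Origin: centre of the underside.
- soap_dish: Bystander: white soap dish 110 x 75 mm with a bar of soap, 27 mm high. Origin: centre of the underside.
Mind the look-alikes: they are no part of the job. Leave any blue or red look-alike of the cartridge alone.

How it is judged:
By the outcome, as a careful person would: the job done as asked, in the order asked, and still so for the second after the job is handed in, with the robot touching nothing.
It also fails if it takes over 69 s, if anything falls off the work surface, if the arm or the gripper's body presses on something with over 40 N, if the wrist force passes 120 N, or if a joint passes its speed limit or range.

ROBOT

A 6-joint arm with a two-finger parallel gripper is mounted at the origin on the work surface. World frame = base frame: x ahead of the robot, y to its left, z up, the work surface at z = 0. Lengths are in m, angles in rad, forces in N, time in s.
With the tool pointing down it reaches from about 0.35 to 0.775 m from the base axis. Payload 5.5 kg.
Tool frame: the origin (TCP) lies at the very end of the fingers, on their centre line; the grasp point (between the pads) lies 19 mm behind it; z points along the fingers, y is the line along which they close (so a half turn about z gives the same grasp; the last joint's range is limited). The gripper opens to 85 mm and grips with 20 to 120 N. Pads are 22 mm wide; open, the fingers measure 114 mm over their backs; the gripper's body (76 mm by 85 mm) begins 54 mm behind the grasp point. The pads swing forward as they close: fully open they stand 13 mm farther back than shut.
Start: joints at [1.067, 0.313, 0.046, 1.304, 0, 1.431], TCP at [0.205, 0.537, 0.196] pointing down, gripper open.
Joint ranges: [-2.76, 2.76], [-0.86, 1.69], [-1.03, 1.26], [-2.2, 2.34], [-1.47, 1.5], [-3.14, 3.14]. Speed limits (rad/s): [2.57, 2.57, 3.14, 3.14, 3.14, 3.14].

INTERFACE

Orientations are given as a unit quaternion [w, x, y, z].
In Python, from workcell import env, cams, ticket, spotter gives the robot as it stands.
- The arm moves only by the tool jog_arm, never from a script. Its argument "increments" is a list that holds one entry, the list of rows, each a list of 7 numbers: the shift along the tool's x, y, z in units of 0.25 m (1.0 is 0.25 m), then the turn, a rotation vector about the tool's x, y, z in units of 180 degrees (1.0 is 180 degrees), then the closure in counts, from 0 (fully open) to 255 (shut). A call has 1 to 20 rows; each row shifts and turns the commanded pose from where the row before left it, along the tool's axes as they then stand; what a row does not reach is not made up. A row lasts 1/10 s, in which the tool goes at most 50 mm and 8.59 degrees, less where a joint would pass 70% of its speed; a pose out of reach is approached as far as the arm can. A call with a number of a shift or a turn outside -1 to 1 is refused whole. A call with a gripper value outside its range is refused whole. The fingers move at their own pace and stop on an object; "force" is the grip in N (left out, the last holds). Time passes only in rows, so rows that do not move let the fingers close. It gives the time, the measured TCP pose, the force, the opening and the grip force at its end, in the units of the state.
- env.get_state(): the state, without advancing time (a new reading comes with each control period).
- cams.read_camera(name): name is "side" or "top" or "wrist"; returns a dict with "pixels" (420x560x3 uint8, red, green, blue), "fx", "fy", "cx", "cy" (pixels), "xyz" and "attitude" of the camera in the world; the wrist camera has in their place "mount" (4x4, takes a point from camera to tool coordinates, whose origin is the TCP and whose axes are the flange's). Camera axes: x right, y down, z forward; pixel columns grow to the right and rows downward; lengths in m; the calibration is good to about 2 mm. A picture is of the moment at which its call begins: read the wrist's pose just before it. There is no depth.
- ticket.hand_in(): hands the job in; it is judged then, once.
Trained networks look in the newest picture that a camera, given by its name, has taken for a name from the list of things; names that differ only in an ending like _2 or _b are one class to them, and where a whole thing is asked for, a point or a joint stands for the part that bears it (a point fixed in the world has none). Each returns a list of dicts, best first, with "conf" (0 to 1); they miss things now and then, are a little off and sometimes report something else, mostly with a low value. They report only what shows in the picture. A call takes as long as a camera call. They do not tell look-alikes from the thing itself.
- spotter.find_in(target, camera): "uv" ([column, row] in pixels, amid what is visible of it).
- spotter.cut_out(target, camera): "region" (420x560 bool, what is visible of it) and "uv" ([column, row] in pixels, amid what is visible of it).
- spotter.landmark_of(target, camera): "uv" ([column, row] in pixels: a listed point, or the origin of a listed thing).
The state is a dict: "clock": time; "joint_pos": joint angles; "qvel": joint speeds; "tau": joint torques, N m; "tcp_pos": TCP position; "orientation": TCP orientation; "wrist_force": force on the tool from outside, world axes, zero at the start; "ft_torque": the same for the moment, N m; "finger_gap": finger opening in m; "grip_force": force on a finger pad.
Only numpy, scipy, OpenCV 4.12 (cv2) and the standard library are available. Lean on these libraries where they do the work, as an engineer would, in place of code of your own. Each camera call takes 0.05 s, during which the arm holds its last target. There are 200 camera calls.

## Working session

There is one attempt and no reset: what is moved stays moved. The work goes in short steps, Python scripts to look and compute and a tool call to move; the robot and the scene stay as the last step left them, time stands still between calls to the robot, and variables do not carry over. Pictures are saved under pics/ and viewed, at most 10 in all, crops included, and the job is handed in when it is done.

Besides the shell and the picture viewer there is one more tool, called after "Call:" in YAML: its name, and indented under it one key for each argument. jog_arm: Moves the arm, as the interface text tells. Shifts and turns lie within -1 to 1; 1 stands for 0.25 m of shift or 180 degrees of turn. Its arguments: {"type":"object","properties":{"increments":{"type":"array"},"force":{"type":"number"}},"required":["increments"]}

```bash
ls; mkdir -p pics
cat > h.py <<'E'
import numpy as np, cv2
from scipy.spatial.transform import Rotation as R
from workcell import env, cams, ticket, spotter
E
python3 - <<'E'
from h import *
s=env.get_state(); print({k:np.round(v,3) for k,v in s.items()})
ims=[]
for c in ["side","top"]:
    d=cams.read_camera(c); print(c,[np.round(d[k],4).tolist() for k in d if k!="pixels"],list(d))
    cv2.imwrite(f"pics/{c}0.png",d["pixels"][:,:,::-1])
    for t in ["tube","mouth","collar_top","cartridge","cap","cap_bar","cap_rim","wide_cartridge","dish_soap","soap_bottle","mug","bowl","soap_dish"]:
        print(t,[(np.round(x["uv"]).tolist(),round(x["conf"],2)) for x in spotter.landmark_of(t,c)[:4]])
E
```

```text
pics
{'clock': np.float64(0.0), 'joint_pos': array([ 1.067,  0.314,  0.045,  1.304, -0.   ,  1.431]), 'qvel': array([ 0.001,  0.001,  0.001,  0.   ,  0.   , -0.   ]), 'tau': array([-1.0000e-03, -4.8063e+01,  2.9853e+01,  2.0000e-02, -0.0000e+00,
        0.0000e+00]), 'tcp_pos': array([0.204, 0.537, 0.195]), 'orientation': array([-0.   ,  0.181,  0.983, -0.001]), 'wrist_force': array([-0.355,  0.356, -0.289]), 'ft_torque': array([-0.001, -0.023,  0.022]), 'grip_force': np.float64(0.0), 'finger_gap': np.float64(0.085)}
side [417.1853, 417.1853, 283.5894, 205.7194, [-0.0821, -0.5992, 1.0223], [-0.3317, 0.8582, -0.3622, 0.1493]] ['pixels', 'fx', 'fy', 'cx', 'cy', 'xyz', 'attitude']
tube [([318.0, 201.0], 0.89), ([217.0, 199.0], 0.71), ([243.0, 157.0], 0.2)]
mouth [([307.0, 190.0], 0.72), ([212.0, 187.0], 0.43)]
collar_top [([309.0, 189.0], 0.44)]
cartridge [([299.0, 269.0], 0.88), ([359.0, 292.0], 0.82), ([338.0, 275.0], 0.79), ([310.0, 291.0], 0.74)]
cap [([215.0, 201.0], 0.65)]
cap_bar [([214.0, 185.0], 0.55)]
cap_rim [([215.0, 202.0], 0.58)]
wide_cartridge [([243.0, 154.0], 0.57)]
dis
[... 203 characters left out ...]
79.1963, 282.7236, 214.4976, [0.4263, -0.0278, 1.3407], [-0.0436, 0.7157, -0.6963, 0.0331]] ['pixels', 'fx', 'fy', 'cx', 'cy', 'xyz', 'attitude']
tube [([298.0, 180.0], 0.67)]
mouth [([296.0, 189.0], 0.97)]
collar_top []
cartridge [([404.0, 235.0], 0.71), ([363.0, 270.0], 0.58), ([378.0, 206.0], 0.57), ([371.0, 245.0], 0.49)]
cap [([198.0, 252.0], 0.76)]
cap_bar [([195.0, 250.0], 0.84)]
cap_rim [([199.0, 253.0], 0.84), ([269.0, 277.0], 0.44)]
wide_cartridge [([166.0, 179.0], 0.91)]
dish_soap [([212.0, 153.0], 0.71)]
soap_bottle [([339.0, 154.0], 0.59), ([200.0, 253.0], 0.32)]
mug [([412.0, 185.0], 0.71), ([338.0, 160.0], 0.64)]
bowl [([428.0, 299.0], 0.69)]
soap_dish [([270.0, 278.0], 0.94)]
```

```bash
python3 -c "
import cv2,numpy as np
a=cv2.imread('pics/side0.png');b=cv2.imread('pics/top0.png');print(a.shape)"
```

```text
(420, 560, 3)
```

View pics/side0.png

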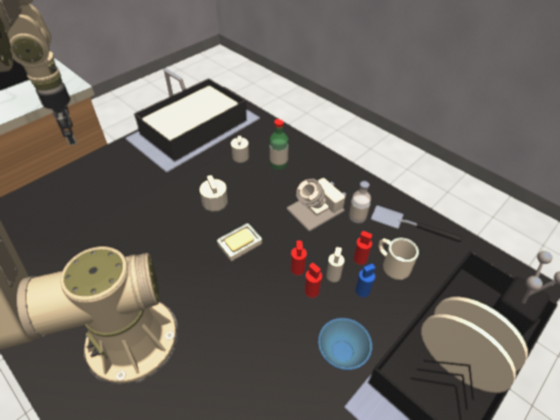

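View pics/top0.png

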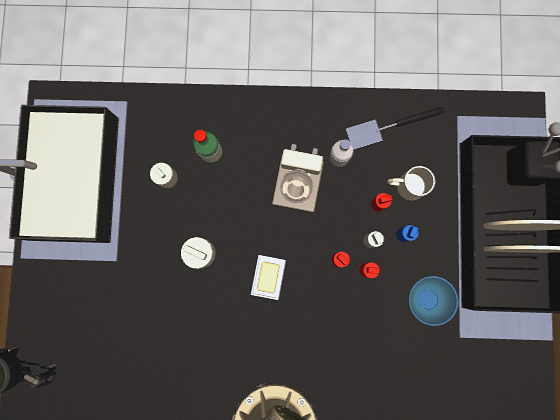

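The side view shows the tube unit at about (315,200), the cap at (214,193) and the only white narrow cartridge at (336,265), among red and blue look-alikes. In the top view they are at (297,185), (198,253) and (376,239).

```bash
cat >> h.py <<'E'
def rot(q): return R.from_quat(np.asarray(q),scalar_first=True)
def campose(d,s=None):
    if "mount" in d:
        m=np.array(d["mount"]); T=rot(s["orientation"]).as_matrix()
        return T@m[:3,:3], np.array(s["tcp_pos"])+T@m[:3,3]
    return rot(d["attitude"]).as_matrix(), np.array(d["xyz"])
def ray(d,uv,s=None):
    Rm,p=campose(d,s); v=Rm@np.array([(uv[0]-d["cx"])/d["fx"],(uv[1]-d["cy"])/d["fy"],1]); return p,v/np.linalg.norm(v)
def atz(d,uv,z,s=None):
    p,v=ray(d,uv,s); return p+v*(z-p[2])/v[2]
def tri(rs):
    A=sum(np.eye(3)-np.outer(v,v) for p,v in rs); b=sum((np.eye(3)-np.outer(v,v))@p for p,v in rs)
    x=np.linalg.solve(A,b); return x,[float(np.linalg.norm(np.cross(v,x-p))) for p,v in rs]
def proj(d,P,s=None):
    Rm,p=campose(d,s); c=(np.atleast_2d(P)-p)@Rm; return np.c_[c[:,0]/c[:,2]*d["fx"]+d["cx"],c[:,1]/c[:,2]*d["fy"]+d["cy"]]
E
python3 - <<'E'
from h import *
a=cams.read_camera("side");b=cams.read_camera("top")
f=lambda x:np.round(x,4).tolist()
def pts(t,c): return [x["uv"] for x in spotter.landmark_of(t,c)]
for t,n in [("mouth",(307,190)),("cap_bar",(214,185)),("cap",(215,201)),("cartridge",(338,275)),("tube",(318,201))]:
    m={"mouth":(296,189),"cap_bar":(195,250),"cap":(198,252),"cartridge":(371,245),"tube":(298,180)}[t]
    ua=min(pts(t,"side") or [n],key=lambda u:np.hypot(*(np.array(u)-n))); ub=min(pts(t,"top") or [m],key=lambda u:np.hypot(*(np.array(u)-m)))
    x,e=tri([ray(a,ua),ray(b,ub)]); print(t,f(ua),f(ub),f(x),f(e))
for t,z in [("wide_cartridge",0),("dish_soap",0),("soap_bottle",0),("mug",0),("bowl",0),("soap_dish",0)]:
    print(t,[f(atz(b,u,z)[:2]) for u in pts(t,"top")[:1]],[f(atz(a,u,z)[:2]) for u in pts(t,"side")[:1]])
im=b["pixels"]
# bar/tab yaw crops
for n,(u,v) in dict(cap=(197,252),cart=(376,239),unit=(298,182)).items():
    k=25 if n!="unit" else 40
    c=im[v-k:v+k,u-k:u+k,::-1]; cv2.imwrite(f"pics/c_{n}.png",cv2.resize(c,(380,380),interpolation=cv2.INTER_CUBIC))
ims=[cv2.resize(cv2.imread(f"pics/c_{n}.png"),(260,260)) for n in("cap","cart","unit")]
cv2.imwrite("pics/crops.png",np.hstack(ims))
for n in [(282,147),(323,152),(313,212),(273,205)]: print(n,f(atz(b,n,0.012)))
E
```

```text
mouth [316.8, 202.2] [295.7, 190.9] [0.6408, -0.0507, 0.0605] [0.0147, 0.0147]
cap_bar [214.7, 184.0] [195.2, 251.7] [0.4623, 0.2169, 0.0816] [0.0048, 0.0048]
cap [213.2, 200.8] [199.1, 252.4] [0.4588, 0.2256, -0.0009] [0.0005, 0.0005]
cartridge [331.5, 277.5] [368.8, 243.4] [0.4993, -0.25, 0.0016] [0.0029, 0.0029]
tube [315.7, 203.6] [296.8, 179.8] [0.6677, -0.0435, 0.0292] [0.0014, 0.0014]
wide_cartridge [[0.6635, 0.3224]] [[0.6801, 0.322]]
dish_soap [[0.7441, 0.2015]] [[0.763, 0.2149]]
soap_bottle [[0.7444, -0.1593]] [[0.7287, 0.0235]]
mug [[0.6616, -0.3706]] [[0.6638, -0.3622]]
bowl [[0.3454, -0.4102]] [[0.3432, -0.4097]]
soap_dish [[0.3959, 0.0296]] [[0.3987, 0.0281]]
(282, 147) [0.7629, 0.0015, 0.012]
(323, 152) [0.7514, -0.1148, 0.012]
(313, 212) [0.58, -0.0902, 0.012]
(273, 205) [0.5967, 0.022, 0.012]
```

View pics/crops.png

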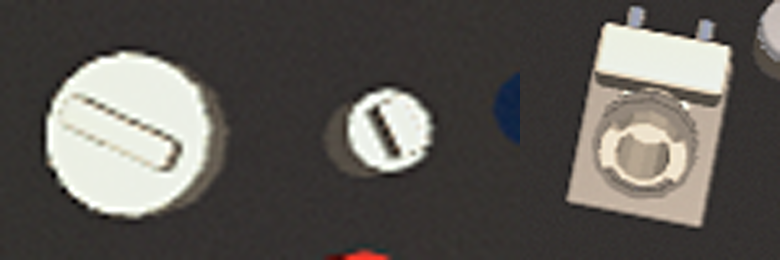

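The crops show the cap bar at about 59° yaw, the cartridge tab at about 26°, and the unit turned about −9° with its mouth facing the robot. Next I write a row planner and get the first hover, over the cap.

```bash
cat >> h.py <<'E'
def down(psi,lean=None):
    "tool matrix pointing down, tool x at yaw psi (deg)"
    c,s=np.cos(np.radians(psi)),np.sin(np.radians(psi)); return np.array([[c,s,0],[s,-c,0],[0,0,-1.]])
def plan(P,M,n,s=None,dec=4):
    s=s or env.get_state(); M0=rot(s["orientation"]).as_matrix(); p0=np.array(s["tcp_pos"])
    w=R.from_matrix(M0.T@M).as_rotvec(); r=R.from_rotvec(w/n).as_matrix()
    S=sum(np.linalg.matrix_power(r,k) for k in range(n))
    p=np.linalg.solve(S,M0.T@(np.array(P)-p0))
    row=np.round(np.r_[p/.25,w/n/np.pi],dec); print(n,"x",row.tolist()," mm/row %.1f deg/row %.2f"%(np.linalg.norm(p)*1e3,np.degrees(np.linalg.norm(w/n))))
    return row
E
python3 - <<'E'
from h import *
s=env.get_state();d=cams.read_camera("wrist"); m=np.array(d["mount"]);print(np.round(m,4).tolist(),d["fx"])
M=down(-121)
off=M@(m[:3,3]+m[:3,2]/m[2,2]*(.25-.08-m[2,3])); print(off)
P=np.array([.459,.224,.25])-np.r_[off[:2],0]
print(P); plan(P,M,14)
E
```

```text
[[0.0002, -0.9656, -0.26, 0.0661], [1.0, 0.0003, -0.0002, 0.0003], [0.0002, -0.26, 0.9656, -0.178], [0.0, 0.0, 0.0, 1.0]] 355.9471507500113
[ 0.01400143  0.02382139 -0.17      ]
[0.44499857 0.20017861 0.25      ]
14 x [-0.0423, -0.1212, -0.0155, 0.0, 0.0, -0.0317]  mm/row 32.3 deg/row 5.70
```

Call:
jog_arm:
  increments:
    - [[-0.0423,-0.1212,-0.0155,0,0,-0.0317,0],[-0.0423,-0.1212,-0.0155,0,0,-0.0317,0],[-0.0423,-0.1212,-0.0155,0,0,-0.0317,0],[-0.0423,-0.1212,-0.0155,0,0,-0.0317,0],[-0.0423,-0.1212,-0.0155,0,0,-0.0317,0],[-0.0423,-0.1212,-0.0155,0,0,-0.0317,0],[-0.0423,-0.1212,-0.0155,0,0,-0.0317,0],[-0.0423,-0.1212,-0.0155,0,0,-0.0317,0],[-0.0423,-0.1212,-0.0155,0,0,-0.0317,0],[-0.0423,-0.1212,-0.0155,0,0,-0.0317,0],[-0.0423,-0.1212,-0.0155,0,0,-0.0317,0],[-0.0423,-0.1212,-0.0155,0,0,-0.0317,0],[-0.0423,-0.1212,-0.0155,0,0,-0.0317,0],[-0.0423,-0.1212,-0.0155,0,0,-0.0317,0],[0,0,0,0,0,0,0],[0,0,0,0,0,0,0]]

```text
clock: 4.25
tcp_pos: [0.4451, 0.1999, 0.2498]
orientation: [-0.0, -0.492, 0.871, 0.0]
wrist_force: [-0.4, 0.0, 0.2]
finger_gap: 0.0855
grip_force: 0.0
```

Run:
```python
from h import *
s=env.get_state();d=cams.read_camera("wrist"); print(s["clock"],np.round(s["tcp_pos"],4),np.round(s["joint_pos"],2))
im=d["pixels"]; cv2.imwrite("pics/w1.png",im[:,:,::-1])
np.savez("pics/w1.npz",im=im,tcp=s["tcp_pos"],q=s["orientation"])
for t,z in [("cap_bar",.079),("cap",0),("cap_rim",0)]:
    for x in spotter.landmark_of(t,"wrist")[:2]: print(t,np.round(x["uv"],1),round(x["conf"],2),np.round(atz(d,x["uv"],z,s),4))
# 
for x in spotter.cut_out("cap","wrist")[:1]:
    m=x["region"].astype(np.uint8); np.save("pics/m1.npy",m); print(m.sum(),cv2.minEnclosingCircle(cv2.findNonZero(m)))
# planned tube view
M=down(171.5);mt=np.array(d["mount"])
off=M@(mt[:3,3]+mt[:3,2]/mt[2,2]*(.25-.1-mt[2,3]))
plan(np.array([.635,-.045,.27])-np.r_[off[:2],0],M,12)
```

```text
4.25 [0.4451 0.1999 0.2498] [ 0.26  0.13 -0.05  1.39  0.   -0.77]
cap [280.2 180.9] 0.8 [0.4599 0.2201 0.    ]
5129 ((281.5, 189.5), 42.00605010986328)
12 x [-0.012, -0.1037, -0.0066, 0.0, 0.0, 0.0313]  mm/row 26.2 deg/row 5.63
```

View pics/w1.png

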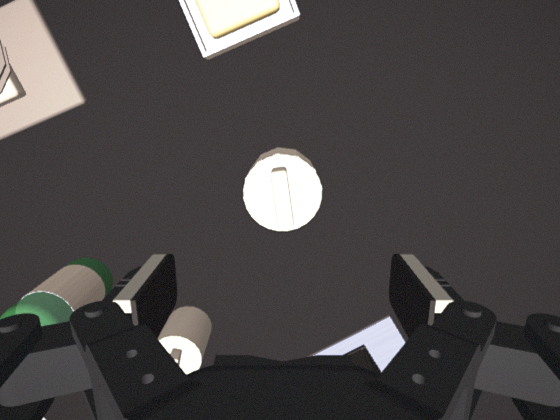

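The wrist picture shows the cap at (283,190), bar tilted about 6° from vertical in the image. The other objects are clear of the fingers. Next the tube.

Call:
jog_arm:
  increments:
    - [[-0.012,-0.1037,-0.0066,0,0,0.0313,0],[-0.012,-0.1037,-0.0066,0,0,0.0313,0],[-0.012,-0.1037,-0.0066,0,0,0.0313,0],[-0.012,-0.1037,-0.0066,0,0,0.0313,0],[-0.012,-0.1037,-0.0066,0,0,0.0313,0],[-0.012,-0.1037,-0.0066,0,0,0.0313,0],[-0.012,-0.1037,-0.0066,0,0,0.0313,0],[-0.012,-0.1037,-0.0066,0,0,0.0313,0],[-0.012,-0.1037,-0.0066,0,0,0.0313,0],[-0.012,-0.1037,-0.0066,0,0,0.0313,0],[-0.012,-0.1037,-0.0066,0,0,0.0313,0],[-0.012,-0.1037,-0.0066,0,0,0.0313,0],[0,0,0,0,0,0,0],[0,0,0,0,0,0,0]]

```text
clock: 5.9
tcp_pos: [0.6126, -0.0425, 0.2699]
orientation: [-0.0, 0.074, 0.997, 0.0]
wrist_force: [0.5, 0.2, -0.2]
finger_gap: 0.0856
grip_force: 0.0
```

Run:
```python
from h import *
s=env.get_state();d=cams.read_camera("wrist"); print(s["clock"],np.round(s["tcp_pos"],4),np.round(s["joint_pos"],2))
im=d["pixels"]; cv2.imwrite("pics/w2.png",im[:,:,::-1])
np.savez("pics/w2.npz",im=im,tcp=s["tcp_pos"],q=s["orientation"])
for t,z in [("mouth",.1195),("collar_top",.1117),("tube",.045)]:
    for x in spotter.landmark_of(t,"wrist")[:2]: print(t,np.round(x["uv"],1),round(x["conf"],2),np.round(atz(d,x["uv"],z,s),4))
# cap from w1
z=np.load("pics/w1.npz"); s1=dict(tcp_pos=z["tcp"],orientation=z["q"]); g=cv2.cvtColor(z["im"],cv2.COLOR_RGB2GRAY)
y0,x0=140,230; c=g[y0:240,x0:340]
b=(c>205).astype(np.uint8); cs=max(cv2.findContours(b,0,1)[0],key=cv2.contourArea); h=cv2.convexHull(cs)
e=cv2.fitEllipse(h); print("ell",e[0][0]+x0,e[0][1]+y0,e[1:],[np.round(atz(d,(e[0][0]+x0,e[0][1]+y0),.064,s1),4)])
ed=cv2.Canny(c,20,60); L=cv2.HoughLinesP(ed,1,np.pi/360,15,minLineLength=25,maxLineGap=4)
for l in L[:8,0]:
    A,B=atz(d,l[:2]+[x0,y0],.094,s1),atz(d,l[2:]+[x0,y0],.094,s1); v=(B-A)[:2]; print(l+[x0,y0,x0,y0],round(np.degrees(np.arctan2(v[1],v[0]))%180,1),round(np.linalg.norm(v),4))
cv2.imwrite("pics/v2.png",np.hstack([cv2.resize(cv2.cvtColor(im,4),(480,360)),cv2.resize(cv2.cvtColor(z["im"][y0:240,x0:340],4),(320,291)).copy() if 0 else np.vstack([cv2.resize(cv2.cvtColor(z["im"][y0:240,x0:340],4),(320,291)),np.zeros((69,320,3),np.uint8)])]))
```

```text
5.9 [ 0.6126 -0.0425  0.2699] [-0.2   0.39  0.34  1.52  0.   -0.05]
mouth [289.8 193. ] 0.95 [ 0.6287 -0.0376  0.1195]
tube [290.4 212. ] 0.74 [ 0.6701 -0.0413  0.045 ]
ell 282.06990814208984 192.006591796875 ((77.42239379882812, 78.82046508789062), 92.11927795410156) [array([0.4569, 0.2194, 0.064 ])]
[284 167 293 229] 67.2 0.0628
[286 168 295 229] 67.4 0.0619
[285 167 291 212] 66.5 0.0449
[288 175 293 213] 66.5 0.0382
```

View pics/v2.png

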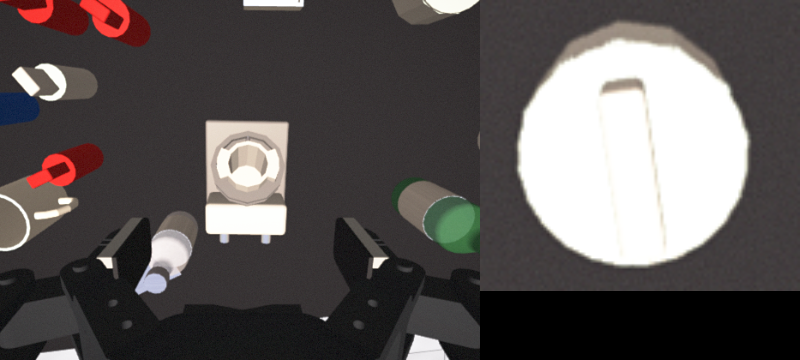

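The tube unit is centred at about (288,190) in full-resolution pixels: two white lugs left and right, gaps fore and aft. I'll fit the collar and lug circles for a precise mouth position, and plan the cartridge hover.

```bash
cat > fit.py <<'E'
from h import *
from scipy.optimize import least_squares
z=np.load("pics/w2.npz"); s=dict(tcp_pos=z["tcp"],orientation=z["q"]); d=cams.read_camera("wrist"); g=cv2.GaussianBlur(cv2.cvtColor(z["im"],cv2.COLOR_RGB2GRAY),(0,0),1)
ed=cv2.Canny(g,25,70); ed[270:]=0
L=cv2.HoughLinesP(ed,1,np.pi/720,30,minLineLength=40,maxLineGap=5)
for l in L[:,0]:
    if 220<l[0]<350 and 220<l[2]<350:
        A,B=atz(d,l[:2],.012,s),atz(d,l[2:],.012,s); v=(B-A)[:2]; print(l,round((np.degrees(np.arctan2(v[1],v[0]))+45)%90-45,1),round(np.linalg.norm(v),4))
dt=cv2.distanceTransform(255-ed,cv2.DIST_L2,5)
def pts(x,y,yaw):
    c,sn=np.cos(yaw),np.sin(yaw); Z=np.array([-.5*c,-.5*sn,.866]); X=np.array([.866*c,.866*sn,.5]); Y=np.cross(Z,X); m=np.array([x,y,.1195])
    t=np.radians(np.arange(0,360,3)); f=lambda t,r,h: m+r*np.outer(np.cos(t),X)+r*np.outer(np.sin(t),Y)+h*Z
    tl=np.radians(np.r_[60:121:3,240:301:3])
    return np.vstack([f(t,.041,-.009),f(t,.0215,0),f(tl,.034,0)])
from scipy.ndimage import map_coordinates
def res(p):
    u=proj(d,pts(p[0],p[1],p[2]),s); return np.minimum(map_coordinates(dt,[u[:,1],u[:,0]],order=1),6)
best=min((least_squares(res,[x,y,w],x_scale=[.01,.01,.1],diff_step=1e-4) for x in (.622,.627,.632) for y in (-.042,-.037,-.033) for w in (-.18,-.12)),key=lambda r:r.cost)
print("mouth fit",best.x[:2],np.degrees(best.x[2]),best.cost,np.sqrt(np.mean(best.fun**2)))
o=cv2.cvtColor(z["im"],4)
o=cv2.resize(o[120:300,210:370],None,fx=3,fy=3)
for u in proj(d,pts(*best.x),s): cv2.circle(o,tuple(int(k) for k in np.round((u-[210,120])*3+1)),1,(0,0,255),-1)
cv2.imwrite("pics/fit.png",o)
E
python3 fit.py
python3 - <<'E'
from h import *
d=cams.read_camera("wrist");M=down(206);mt=np.array(d["mount"])
off=M@(mt[:3,3]+mt[:3,2]/mt[2,2]*(.25-.1-mt[2,3]))
plan(np.array([.499,-.25,.25])-np.r_[off[:2],0],M,8)
E
```

```text
[285   7 330   7] -8.5 0.0498
[308  12 349  12] -8.5 0.0455
[240 209 240 153] -10.3 0.0715
[270 141 335 142] -9.4 0.079
mouth fit [ 0.62697022 -0.03824134] -9.866999212341511 331.55298 1.5334405
8 x [0.0802, -0.1023, 0.01, 0.0, 0.0, -0.0239]  mm/row 32.6 deg/row 4.31
```

View pics/fit.png

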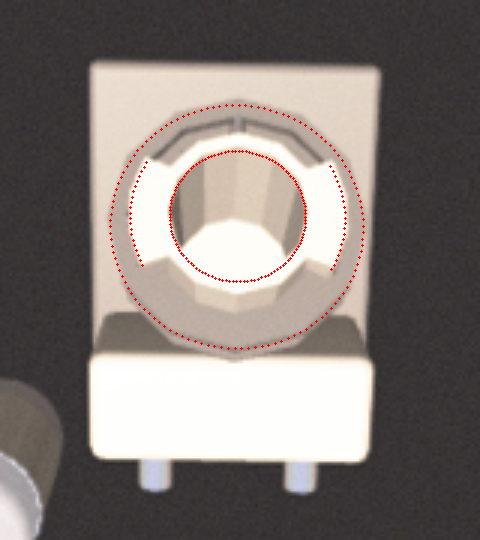

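The fit lies on the collar, bore and lug edges: mouth ≈ (0.627, −0.038, 0.1195), yaw ≈ −9.9°. Now to the cartridge.

Call:
jog_arm:
  increments:
    - [[0.0802,-0.1023,0.01,0,0,-0.0239,0],[0.0802,-0.1023,0.01,0,0,-0.0239,0],[0.0802,-0.1023,0.01,0,0,-0.0239,0],[0.0802,-0.1023,0.01,0,0,-0.0239,0],[0.0802,-0.1023,0.01,0,0,-0.0239,0],[0.0802,-0.1023,0.01,0,0,-0.0239,0],[0.0802,-0.1023,0.01,0,0,-0.0239,0],[0.0802,-0.1023,0.01,0,0,-0.0239,0],[0,0,0,0,0,0,0],[0,0,0,0,0,0,0]]

```text
clock: 7.2
tcp_pos: [0.4785, -0.2609, 0.2497]
orientation: [0.0, -0.223, 0.975, 0.0]
wrist_force: [0.5, 0.3, -0.4]
finger_gap: 0.0855
grip_force: 0.0
```

Run:
```python
from h import *
s=env.get_state();d=cams.read_camera("wrist"); print(s["clock"],np.round(s["tcp_pos"],4),np.round(s["joint_pos"],2))
im=d["pixels"]; np.savez("pics/w3.npz",im=im,tcp=s["tcp_pos"],q=s["orientation"])
for x in spotter.landmark_of("cartridge","wrist")[:6]: print(np.round(x["uv"],1),round(x["conf"],2),np.round(atz(d,x["uv"],0,s),4))
pr=proj(d,[[.499,-.25,.0],[.499,-.25,.123]],s);print(pr)
u,v=np.round(pr.mean(0)).astype(int); y0,x0=max(v-80,0),max(u-90,0); c=im[y0:v+80,x0:u+90]
g=cv2.cvtColor(c,cv2.COLOR_RGB2GRAY)
ed=cv2.Canny(g,30,80); L=cv2.HoughLinesP(ed,1,np.pi/360,12,minLineLength=15,maxLineGap=3)
for l in L[:12,0]:
    A,B=atz(d,l[:2]+[x0,y0],.123,s),atz(d,l[2:]+[x0,y0],.123,s); w=(B-A)[:2]; print(l+[x0,y0,x0,y0],round(np.degrees(np.arctan2(w[1],w[0]))%180,1),round(np.linalg.norm(w),4))
cv2.imwrite("pics/w3.png",np.hstack([cv2.resize(cv2.cvtColor(im,4),(400,300)),cv2.resize(cv2.cvtColor(c,4),None,fx=300/c.shape[0],fy=300/c.shape[0])])); print(x0,y0,c.shape)
```

```text
7.2 [ 0.4785 -0.2609  0.2497] [-0.65  0.25  0.09  1.41  0.   -1.1 ]
[203.6 165.3] 0.83 [ 0.5248 -0.3442  0.    ]
[232.5 247.6] 0.74 [ 0.6078 -0.2696  0.    ]
[319.7 127.8] 0.64 [ 0.4239 -0.2379  0.    ]
[365.8 176.1] 0.59 [ 0.4509 -0.1606  0.    ]
[[282.83109179 179.65215959]
 [282.97008437 207.79655318]]
[312 133 343 150] 87.7 0.0304
[314 136 339 151] 85.5 0.0251
[198 200 221 175] 162.2 0.0311
[325 122 348 136] 85.5 0.0229
[260 196 265 177] 10.6 0.0177
[325 126 349 139] 88.2 0.0233
193 114 (160, 180, 3)
```

View pics/w3.png

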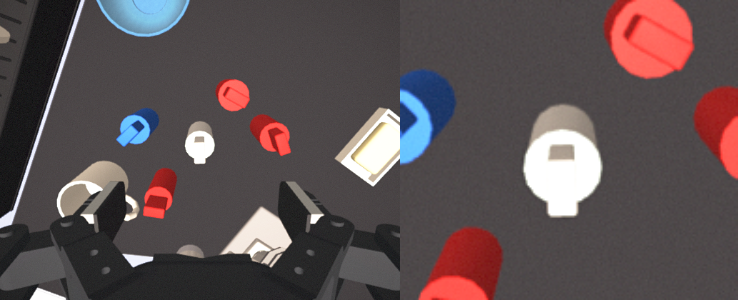

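The white cartridge's shoulder is at about (279,203), with the tab along the image vertical, i.e. yaw about 26°. Neighbours are about 100 mm away, so I'll descend with the fingers half closed.

Run:
```python
from h import *
z=np.load("pics/w3.npz"); s=dict(tcp_pos=z["tcp"],orientation=z["q"]); d=cams.read_camera("wrist"); g=cv2.cvtColor(z["im"],cv2.COLOR_RGB2GRAY)
c=g[165:245,245:315]; b=(c>215).astype(np.uint8); n=cv2.findNonZero(b).reshape(-1,2)
cs=max(cv2.findContours(b,0,1)[0],key=cv2.contourArea).reshape(-1,2); h=cs[cs[:,1]<48]  # rim without the tab
A=np.c_[2*h,np.ones(len(h))]; x=np.linalg.lstsq(A,(h**2).sum(1),rcond=None)[0]; print(x[:2]+[245,165],np.sqrt(x[2]+x[0]**2+x[1]**2))
print("c",atz(d,x[:2]+[245,165],.085,s))
top=n[n[:,1]>50]; print("tab u by row",[(r+165,round(top[top[:,1]==r][:,0].mean()+245,1),int((top[:,1]==r).sum())) for r in range(50,70,2) if (top[:,1]==r).any()])
C=atz(d,x[:2]+[245,165],.085,s)
for y in (20,23,26,29,32): print(y,np.round(proj(d,[[C[0]+r*np.cos(np.radians(y)),C[1]+r*np.sin(np.radians(y)),.123] for r in (-.014,.014)],s),1).tolist())
plan([C[0],C[1],.25],down(206),3);
```

```text
[279.2291346  202.99548198] 20.004458876466256
c [ 0.50609614 -0.2506655   0.085     ]
tab u by row [(217, np.float64(279.0), 29), (219, np.float64(279.0), 23), (221, np.float64(279.5), 16), (223, np.float64(279.0), 15), (225, np.float64(279.0), 15), (227, np.float64(279.0), 15)]
20 [[280.4, 199.3], [277.3, 229.0]]
23 [[279.6, 199.3], [278.2, 229.1]]
26 [[278.7, 199.2], [279.0, 229.1]]
29 [[277.9, 199.3], [279.8, 229.1]]
32 [[277.1, 199.3], [280.6, 229.0]]
3 x [-0.0378, -0.0048, 0.0, 0.0, 0.0, -0.0002]  mm/row 9.5 deg/row 0.03
```

Call:
jog_arm:
  increments:
    - [[-0.0378,-0.0048,0,0,0,0,120],[-0.0378,-0.0048,0.04,0,0,0,120],[-0.0378,-0.0048,0.06,0,0,0,120],[0,0,0.1,0,0,0,120],[0,0,0.12,0,0,0,120],[0,0,0.12,0,0,0,120],[0,0,0.12,0,0,0,120],[0,0,0.075,0,0,0,120],[0,0,0,0,0,0,120]]

```text
clock: 8.25
tcp_pos: [0.5042, -0.2492, 0.0872]
orientation: [-0.002, -0.224, 0.975, 0.003]
wrist_force: [-0.2, 0.2, -0.2]
finger_gap: 0.0456
grip_force: 0.0
```

Call:
jog_arm:
  increments:
    - [[0,0,0,0,0,0,255],[0,0,0,0,0,0,255],[0,0,0,0,0,0,255],[0,0,0,0,0,0,255],[0,0,0,0,0,0,255],[0,0,0,0,0,0,255]]
  force: 50

```text
clock: 8.85
tcp_pos: [0.5059, -0.2519, 0.0915]
orientation: [0.0, -0.224, 0.975, -0.0]
wrist_force: [-0.2, -0.3, 0.8]
finger_gap: -0.0
grip_force: 0.0
```

The gap went to 0, so the grasp missed. Looking.

Run:
```python
from h import *
s=env.get_state();d=cams.read_camera("wrist"); a=cams.read_camera("side")
for x in spotter.landmark_of("cartridge","wrist")[:6]: print(np.round(x["uv"],1),round(x["conf"],2),np.round(atz(d,x["uv"],0,s),4))
print(proj(a,[s["tcp_pos"]]))
c=a["pixels"][200:310,270:400]
cv2.imwrite("pics/w4.png",np.hstack([cv2.resize(cv2.cvtColor(d["pixels"],4),(400,300)),cv2.resize(cv2.cvtColor(c,4),(355,300))]))
```

```text
[280.  193.4] 0.92 [ 0.5078 -0.2528 -0.    ]
[346.8  99.3] 0.91 [ 0.4229 -0.2397  0.    ]
[419.  177.9] 0.86 [ 0.4499 -0.1617  0.    ]
[165.7 163.1] 0.78 [ 0.5244 -0.3416  0.    ]
[208.5 288. ] 0.74 [ 0.6077 -0.2713  0.    ]
[[335.83167158 258.36136899]]
```

View pics/w4.png

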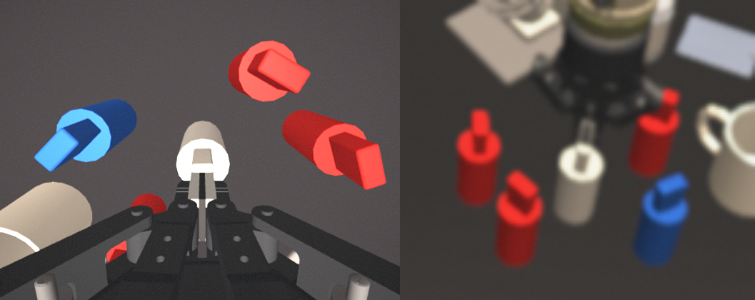

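Run:
```python
from h import *
s=env.get_state(); print({k:np.round(s[k],4).tolist() for k in s})
d=cams.read_camera("wrist"); s=env.get_state(); print(s["finger_gap"],s["grip_force"])
print(proj(d,[s["tcp_pos"],s["tcp_pos"]+np.array([0,0,.019])],s))
g=cv2.cvtColor(d["pixels"],cv2.COLOR_RGB2GRAY)
for r in (215,225,235,245,255,265,275,285): print(r,g[r,240:325:3].tolist())
```

```text
{'clock': 9.0, 'joint_pos': [-0.6041, 0.3455, -0.1706, 1.0547, 0.0001, -1.0551], 'qvel': [-0.0009, 0.0027, 0.001, -0.0013, -0.0002, -0.001], 'tau': [0.0073, -48.0131, 28.02, -0.0011, 0.0005, 0.0002], 'tcp_pos': [0.5057, -0.2518, 0.0912], 'orientation': [0.0001, -0.2236, 0.9747, -0.0], 'wrist_force': [0.3225, -0.6841, 0.3512], 'ft_torque': [0.005, 0.0142, -0.0274], 'grip_force': 0.0, 'finger_gap': -0.0}
0.00023820881202318056 0.0
[[281.63213437 232.70082882]
 [281.52243428 246.48324594]]
215 [85, 83, 80, 178, 255, 255, 255, 255, 255, 255, 206, 181, 180, 181, 179, 180, 176, 179, 157, 255, 255, 255, 255, 255, 255, 255, 122, 82, 87]
225 [86, 84, 98, 255, 255, 255, 255, 255, 255, 255, 180, 186, 183, 183, 181, 182, 182, 180, 174, 243, 255, 255, 255, 255, 255, 255, 255, 85, 86]
235 [82, 85, 114, 255, 255, 255, 255, 255, 255, 255, 255, 255, 255, 255, 255, 255, 255, 255, 255, 255, 255, 255, 255, 255, 255, 255, 255, 86, 86]
245 [85, 84, 83, 115, 255, 255, 255, 255, 255, 225, 151, 148, 153, 78, 44, 39, 151, 149, 148, 147, 255, 255, 255, 255, 255, 255, 83, 84, 80]
255 [85, 85, 87, 84, 49, 43, 51, 50, 53, 151, 150, 152, 150, 64, 41, 43, 147, 150, 150, 151, 105, 49, 49, 43, 43, 76, 83, 85, 84]
265 [87, 84, 80, 45, 44, 43, 50, 45, 121, 148, 150, 148, 151, 51, 36, 38, 147, 151, 151, 150, 147, 47, 44, 50, 47, 46, 51, 87, 83]
275 [86, 83, 49, 48, 46, 49, 47, 47, 148, 150, 147, 146, 152, 47, 45, 42, 146, 150, 149, 151, 149, 65, 51, 50, 47, 52, 46, 74, 84]
285 [42, 44, 50, 70, 52, 44, 49, 49, 52, 48, 47, 35, 255, 119, 119, 117, 255, 64, 47, 49, 51, 65, 48, 48, 47, 61, 48, 42, 48]
```

Call:
jog_arm:
  increments:
    - [[0,0,-0.03,0,0,0,255],[0,0,-0.05,0,0,0,255],[0,0,-0.05,0,0,0,255],[0,0,-0.03,0,0,0,255],[0,0,0,0,0,0,255],[0,0,0,0,0,0,255]]

```text
clock: 9.65
tcp_pos: [0.5059, -0.2518, 0.1314]
orientation: [0.0, -0.224, 0.975, -0.0]
wrist_force: [-0.4, -0.1, -0.2]
finger_gap: 0.0
grip_force: 0.0
```

Run:
```python
from h import *
s=env.get_state();d=cams.read_camera("wrist"); print(s["tcp_pos"],s["finger_gap"],s["grip_force"],s["wrist_force"])
for x in spotter.landmark_of("cartridge","wrist")[:5]: print(np.round(x["uv"],1),round(x["conf"],2),np.round(atz(d,x["uv"],0,s),4))
a=cams.read_camera("side");b=cams.read_camera("top")
print([np.round(x["uv"]).tolist() for x in spotter.landmark_of("cartridge","side")])
print(proj(a,[[.506,-.251,0],[.506,-.251,.04]]))
cc=a["pixels"][215:295,290:390]; w=d["pixels"][170:330,200:360]
cv2.imwrite("pics/w5.png",np.hstack([cv2.resize(cv2.cvtColor(w,4),(400,400)),cv2.resize(cv2.cvtColor(cc,4),(400,400))]))
```

```text
[ 0.50593564 -0.2518496   0.13144761] 4.242698598809873e-05 0.0 [-0.36478774 -0.11830493 -0.19465755]
[337.  101.1] 0.91 [ 0.4243 -0.2403  0.    ]
[399.4 169.6] 0.8 [ 0.4516 -0.1636  0.    ]
[219.5 268.1] 0.69 [ 0.6077 -0.2686  0.    ]
[178.9 155.8] 0.58 [ 0.5249 -0.3426  0.    ]
[[299.0, 267.0], [359.0, 261.0], [362.0, 290.0], [335.0, 276.0], [312.0, 292.0], [238.0, 244.0]]
[[332.17151517 276.69171266]
 [333.61512969 268.84794767]]
```

View pics/w5.png

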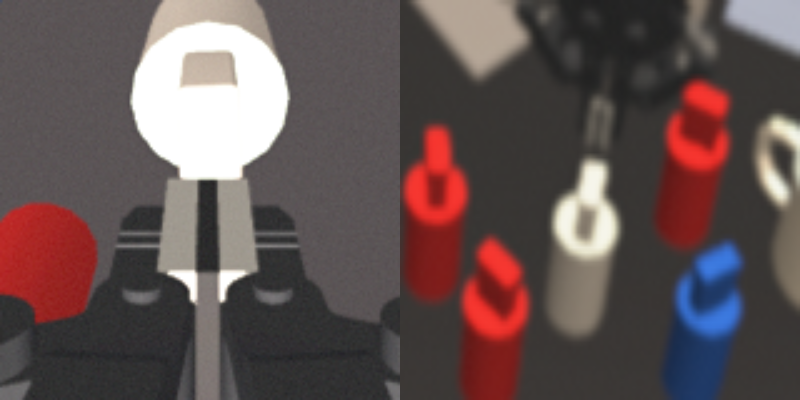

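The cartridge still stands untouched. The shut fingertips are just above the tab even though the TCP reads 0.131, so I check where the tips really are against the projections.

Run:
```python
from h import *
s=env.get_state();d=cams.read_camera("wrist");a=cams.read_camera("side"); t=np.array(s["tcp_pos"])
print("cy",d["cy"],a["cy"])
print("side: tips seen ~(339.3,246), tab top ~(338.5,248), shoulder (336,259.5)")
for h in (0,.01,.02,.03,.04,.05): print(h,np.round(proj(a,[t+[0,0,h]]),1).tolist(),"wrist",np.round(proj(d,[t+[0,0,h]],s),1).tolist())
for c in [(.506,-.251),(.502,-.252),(.4993,-.25)]: print(c,np.round(proj(a,[[*c,0],[*c,.085],[*c,.123]]),1).tolist(),np.round(proj(d,[[*c,.085]],s),1).tolist())
g=cv2.cvtColor(d["pixels"],cv2.COLOR_RGB2GRAY)
b=(g[170:245,240:330]>235).astype(np.uint8); cs=max(cv2.findContours(b,0,1)[0],key=cv2.contourArea).reshape(-1,2); h=cs[cs[:,1]<55]
A=np.c_[2*h,np.ones(len(h))]; x=np.linalg.lstsq(A,(h**2).sum(1),rcond=None)[0]; print(x[:2]+[240,170],np.sqrt(x[2]+x[0]**2+x[1]**2),atz(d,x[:2]+[240,170],.085,s))
# colour differences near the fingers, side
c=a["pixels"][225:262,328:350].astype(int).sum(2)//3
print(c)
```

```text
cy 200.30346000650883 205.71942033787965
side: tips seen ~(339.3,246), tab top ~(338.5,248), shoulder (336,259.5)
0 [[337.2, 249.8]] wrist [[281.6, 232.7]]
0.01 [[337.6, 247.5]] wrist [[281.6, 239.6]]
0.02 [[338.0, 245.2]] wrist [[281.6, 247.3]]
0.03 [[338.4, 242.9]] wrist [[281.5, 255.9]]
0.04 [[338.9, 240.5]] wrist [[281.5, 265.6]]
0.05 [[339.3, 238.1]] wrist [[281.4, 276.6]]
(0.506, -0.251) [[332.2, 276.7], [335.3, 259.5], [336.9, 251.3]] [[282.0, 209.7]]
(0.502, -0.252) [[331.6, 277.7], [334.7, 260.6], [336.2, 252.3]] [[283.3, 203.7]]
(0.4993, -0.25) [[330.4, 277.9], [333.5, 260.8], [335.0, 252.5]] [[287.9, 201.4]]
[282.4389919  210.05857496] 30.52175792094111 [ 0.50613154 -0.25063567  0.085     ]
[[ 43  47  53  62  68  68  63  49  38  37  35  35  34  36  36  36  34  34
   35  33  34  32]
 [ 37  44  52  62  66  68  62  49  39  39  38  36  36  37  42  40  36  37
   37  35  35  35]
 [ 35  39  47  57  63  65  61  48  39  40  39  37  41  43  47  44  38  37
   37  38  38  43]
 [ 36  35  41  49  55  57  54  44  38  38  37  39  43  48  48  44  38  38
   38  38  43  52]
 [ 40  37  39  42
[... 2352 characters left out ...]
1 233 188 120  72  54  51  53
   53  55  53  54]
 [ 66 116 177 218 232 229 205 205 220 231 232 227 214 176 119  73  54  53
   54  53  54  53]
 [ 93 162 222 239 241 234 194 161 170 185 195 209 228 223 180 115  67  52
   52  53  53  53]
 [120 198 236 241 241 234 185 135 130 136 154 200 234 239 223 161  91  57
   53  53  53  53]
 [140 216 239 242 240 226 173 128 119 124 154 210 237 241 237 194 117  65
   52  53  54  52]
 [152 226 241 242 238 214 158 124 120 127 167 221 239 241 239 213 138  74
   53  53  54  53]
 [152 226 241 242 237 203 145 120 119 132 182 230 240 242 240 218 144  77
   54  53  54  53]
 [131 208 237 241 236 200 144 120 120 140 196 234 241 242 240 215 139  74
   53  53  53  54]]
```

The side and wrist views agree that the shut tips end roughly 25–32 mm behind the reported TCP. I'll regrasp about 22 mm lower.

Call:
jog_arm:
  increments:
    - [[0,0,0,0,0,0,120],[0,0,0,0,0,0,120],[0,0,0,0,0,0,120],[0,0.0,0.05,0,0,0,120],[0,0,0.07,0,0,0,120],[0,0,0.07,0,0,0,120],[0,0,0.06,0,0,0,120],[0,0,0,0,0,0,120],[0,0,0,0,0,0,120]]

```text
clock: 10.9
tcp_pos: [0.5054, -0.2514, 0.0681]
orientation: [-0.0, -0.224, 0.975, 0.0]
wrist_force: [-0.4, -0.4, 0.6]
finger_gap: 0.045
grip_force: 0.0
```

Call:
jog_arm:
  increments:
    - [[0,0,0,0,0,0,255],[0,0,0,0,0,0,255],[0,0,0,0,0,0,255],[0,0,0,0,0,0,255],[0,0,0,0,0,0,255],[0,0,0,0,0,0,255]]
  force: 60

```text
clock: 11.5
tcp_pos: [0.5065, -0.2521, 0.0696]
orientation: [0.001, -0.224, 0.975, -0.001]
wrist_force: [-0.0, 0.6, 5.9]
finger_gap: 0.0128
grip_force: 59.9
```

Gripped, with the gap at the tab's thickness. Lifting.

Call:
jog_arm:
  increments:
    - [[0,0,-0.03,0,0,0,255],[0,0,-0.08,0,0,0,255],[0,0,-0.12,0,0,0,255],[0,0,-0.14,0,0,0,255],[0,0,-0.14,0,0,0,255],[0,0,-0.14,0,0,0,255],[0,0,-0.1,0,0,0,255],[0,0,-0.05,0,0,0,255],[0,0,0,0,0,0,255],[0,0,0,0,0,0,255]]

```text
clock: 12.5
tcp_pos: [0.5054, -0.2516, 0.2679]
orientation: [-0.0, -0.224, 0.975, 0.0]
wrist_force: [0.1, 0.3, -2.6]
finger_gap: 0.0126
grip_force: 59.0
```

Run:
```python
from h import *
s=env.get_state();d=cams.read_camera("wrist");m=np.array(d["mount"]); print(s["clock"],s["tcp_pos"],s["finger_gap"],s["wrist_force"])
g=cv2.cvtColor(d["pixels"],cv2.COLOR_RGB2GRAY); np.savez("pics/w6.npz",im=d["pixels"],tcp=s["tcp_pos"],q=s["orientation"])
b=(g[150:300,220:345]>235).astype(np.uint8); cs=max(cv2.findContours(b,0,1)[0],key=cv2.contourArea).reshape(-1,2)+[220,150]
print(cs.min(0),cs.max(0)); h=cs[cs[:,1]<225]
A=np.c_[2*h,np.ones(len(h))]; x=np.linalg.lstsq(A,(h**2).sum(1),rcond=None)[0]; r=np.sqrt(x[2]+x[0]**2+x[1]**2); print(x[:2],r, np.abs(np.linalg.norm(h-x[:2],axis=1)-r).mean())
T=rot(s["orientation"]).as_matrix()
# model: shoulder circle at tool (dx,dy,dz), fit
from scipy.optimize import least_squares
def pr(P): c=(P-m[:3,3])@m[:3,:3]; return np.c_[c[:,0]/c[:,2]*d["fx"]+d["cx"],c[:,1]/c[:,2]*d["fy"]+d["cy"]]
t=np.linspace(0,2*np.pi,180)
def res(p):
    u=pr(np.array(p)+.0203*np.c_[np.cos(t),np.sin(t),0*t]); return np.linalg.norm(h[:,None]-u[None],axis=2).min(1)
f=least_squares(res,[0,0,.02],diff_step=1e-3,x_scale=.01); print("shoulder in tool",f.x*1e3,np.sqrt(np.mean(f.fun**2)))
for z in (0,.005,.01,.02,.03): print(z,np.round(pr(np.array([[.014,0,z-.038],[.014,0,z],[0.,0,z]])),1).tolist())
for r in range(170,270,6): print(r,g[r,236:330:4].tolist())
```

```text
12.5 [ 0.50544669 -0.25158925  0.26791322] 0.012564951857259813 [ 0.11393786  0.30980473 -2.56290876]
[242 205] [324 251]
[282.894838   226.57798696] 23.08570747291965 6.318166046802626
shoulder in tool [ 10.77456842   0.52297218 -63.32732293] 5.372222730973653
0 [[281.4, 232.8], [281.6, 207.4], [281.6, 232.7]]
0.005 [[281.4, 228.7], [281.6, 204.8], [281.7, 229.5]]
0.01 [[281.4, 224.9], [281.7, 202.3], [281.7, 226.5]]
0.02 [[281.5, 218.0], [281.7, 197.7], [281.7, 220.8]]
0.03 [[281.6, 211.9], [281.8, 193.5], [281.8, 215.7]]
170 [64, 57, 60, 61, 61, 57, 54, 61, 58, 60, 59, 61, 57, 60, 58, 63, 57, 64, 59, 61, 59, 58, 59, 55]
176 [60, 61, 55, 61, 58, 59, 63, 61, 58, 135, 131, 129, 129, 123, 124, 78, 55, 63, 58, 58, 62, 58, 62, 60]
182 [60, 60, 59, 62, 60, 56, 56, 135, 138, 132, 133, 131, 129, 126, 122, 122, 115, 96, 62, 56, 61, 61, 59, 51]
188 [56, 63, 58, 59, 61, 58, 133, 138, 135, 135, 132, 128, 128, 126, 127, 121, 114, 116, 92, 59, 60, 59, 60, 58]
194 [59, 57, 59, 59, 62, 130, 135, 136, 134, 132, 132, 129, 128, 125, 123, 121, 119, 113, 110, 58, 54, 62, 58, 60]
200 [56, 56, 59, 61, 57
[... 699 characters left out ...]
, 255, 255, 255, 255, 255, 255, 131, 132, 134, 132, 131, 134, 132, 122, 255, 255, 255, 255, 255, 255, 90, 61]
242 [127, 123, 255, 255, 163, 101, 103, 35, 137, 131, 133, 132, 135, 133, 130, 127, 43, 102, 100, 99, 255, 255, 220, 64]
248 [53, 124, 255, 255, 106, 110, 110, 40, 223, 235, 236, 238, 235, 235, 237, 232, 104, 112, 112, 108, 255, 255, 178, 57]
254 [38, 32, 28, 45, 112, 109, 107, 22, 255, 255, 255, 255, 255, 255, 255, 255, 105, 103, 110, 108, 104, 20, 34, 40]
260 [34, 28, 38, 101, 111, 106, 107, 26, 255, 255, 255, 255, 255, 255, 255, 255, 76, 63, 109, 107, 109, 35, 27, 34]
266 [35, 38, 34, 111, 108, 108, 75, 22, 255, 255, 255, 255, 255, 255, 255, 255, 70, 30, 110, 107, 109, 53, 29, 32]
```

The cartridge is held straight. Its bottom is 69.6 mm beyond the reported TCP and it is centred to within about 0.5 mm. Now the pose in front of the mouth.

```bash
cat >> h.py <<'E'
yaw=np.radians(-9.6); c_,s_=np.cos(yaw),np.sin(yaw)
ZT=np.array([-.5*c_,-.5*s_,np.sqrt(.75)]); XT=np.array([np.sqrt(.75)*c_,np.sqrt(.75)*s_,.5]); YT=np.cross(ZT,XT)
MOUTH=np.array([.627,-.0389,.1195])
MT=np.c_[-XT,YT,-ZT]
def tubeframe(p): return np.array([XT,YT,ZT])@(np.array(p)-MOUTH)*1e3
E
python3 - <<'E'
from h import *
P=MOUTH+(.03+.0696)*ZT-.0004*XT; print(P); plan(P,MT,9)
E
```

```text
[ 0.57755584 -0.03053715  0.20555613]
9 x [-0.0431, 0.0938, 0.0362, 0.0058, -0.018, 0.0214]  mm/row 27.3 deg/row 5.13
```

Call:
jog_arm:
  increments:
    - [[-0.0431,0.0938,0.0362,0.0058,-0.018,0.0214,255],[-0.0431,0.0938,0.0362,0.0058,-0.018,0.0214,255],[-0.0431,0.0938,0.0362,0.0058,-0.018,0.0214,255],[-0.0431,0.0938,0.0362,0.0058,-0.018,0.0214,255],[-0.0431,0.0938,0.0362,0.0058,-0.018,0.0214,255],[-0.0431,0.0938,0.0362,0.0058,-0.018,0.0214,255],[-0.0431,0.0938,0.0362,0.0058,-0.018,0.0214,255],[-0.0431,0.0938,0.0362,0.0058,-0.018,0.0214,255],[-0.0431,0.0938,0.0362,0.0058,-0.018,0.0214,255],[0,0,0,0,0,0,255],[0,0,0,0,0,0,255],[0,0,0,0,0,0,255]]

```text
clock: 13.75
tcp_pos: [0.5779, -0.0314, 0.206]
orientation: [0.258, 0.081, 0.962, -0.022]
wrist_force: [0.0, -0.4, -0.7]
finger_gap: 0.0126
grip_force: 59.4
```

Run:
```python
from h import *
s=env.get_state(); print(s["clock"],tubeframe(s["tcp_pos"]),np.round(s["joint_pos"],2),s["wrist_force"])
P=MOUTH+(.03+.0696)*ZT-.0004*XT; plan(P,MT,1)
d=cams.read_camera("wrist"); np.savez("pics/w7.npz",im=d["pixels"],tcp=s["tcp_pos"],q=s["orientation"])
# overlay of the predicted lugs/collar/plate for a check
t=np.radians(np.arange(0,360,3)); o=cv2.cvtColor(d["pixels"],4)
for r,h,col in [(.041,-.009,(0,0,255)),(.034,0,(0,255,0)),(.0215,0,(255,0,0))]:
    for u in proj(d,MOUTH+r*np.outer(np.cos(t),XT)+r*np.outer(np.sin(t),YT)+h*ZT,s): cv2.circle(o,tuple(int(k) for k in np.round(u)),1,col,-1)
cv2.imwrite("pics/w7.png",cv2.resize(o[60:340,130:450],(800,600) if 0 else (640,560)))
```

```text
13.75 [ 0.30049035 -0.78639009 99.75559645] [-0.2  -0.11 -0.57  0.59  0.02 -0.03] [ 0.02198131 -0.4266765  -0.73909474]
1 x [0.0028, 0.0031, 0.0006, -0.0006, 0.0003, -0.0001]  mm/row 1.1 deg/row 0.12
```

View pics/w7.png

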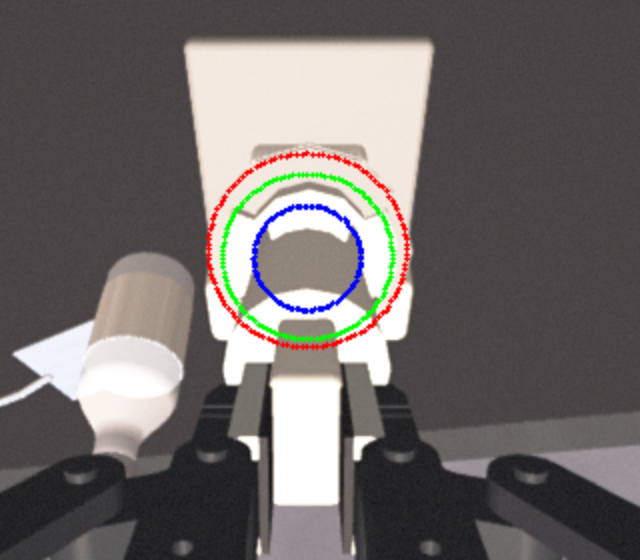

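The overlay of the predicted collar, lug and bore circles sits on the actual ones, with the cartridge above the bore. A small correction, then entry.

Call:
jog_arm:
  increments:
    - [[0.002,0.002,0.02,0,0,0,255],[0,0,0.03,0,0,0,255],[0,0,0.03,0,0,0,255],[0,0,0.025,0,0,0,255],[0,0,0.015,0,0,0,255],[0,0,0.012,0,0,0,255],[0,0,0.012,0,0,0,255],[0,0,0.012,0,0,0,255],[0,0,0,0,0,0,255]]

```text
clock: 14.7
tcp_pos: [0.5972, -0.0337, 0.1722]
orientation: [0.259, 0.081, 0.962, -0.022]
wrist_force: [-0.3, -0.6, -1.5]
finger_gap: 0.0127
grip_force: 59.3
```

```bash
cat > st.py <<'E'
from h import *
s=env.get_state(); T=rot(s["orientation"]).as_matrix()
print(round(float(s["clock"]),2),"tube mm",np.round(tubeframe(s["tcp_pos"]),1),"F tube",np.round(np.array([XT,YT,ZT])@s["wrist_force"],1),"tau tool",np.round(T.T@s["ft_torque"],2),"dev deg",np.round(np.degrees(R.from_matrix(T.T@MT).as_rotvec()),1),s["finger_gap"],"q",np.round(s["joint_pos"],2))
E
python3 st.py
```

```text
14.7 tube mm [ 0.2  0.2 60.8] F tube [-0.9 -0.6 -1.2] tau tool [0.08 0.79 0.03] dev deg [-0.1  0.1 -0. ] 0.012700767963993909 q [-0.2  -0.05 -0.6   0.49  0.01 -0.03]
```

It entered with no side force. Continuing.

Call:
jog_arm:
  increments:
    - [[0,0,0.02,0,0,0,255],[0,0,0.02,0,0,0,255],[0,0,0.02,0,0,0,255],[0,0,0.02,0,0,0,255],[0,0,0.02,0,0,0,255],[0,0,0.02,0,0,0,255],[0,0,0.02,0,0,0,255],[0,0,0.02,0,0,0,255],[0,0,0,0,0,0,255]]

```text
clock: 15.6
tcp_pos: [0.6172, -0.0372, 0.1373]
orientation: [0.259, 0.081, 0.962, -0.022]
wrist_force: [-0.9, 0.9, -3.1]
finger_gap: 0.0124
grip_force: 59.2
```

```bash
python3 st.py
```

```text
15.6 tube mm [ 0.3  0.1 20.3] F tube [-2.5  0.8 -2.1] tau tool [0.02 1.11 0.02] dev deg [-0.1  0.1 -0. ] 0.012437017697213145 q [-0.2   0.03 -0.62  0.4   0.01 -0.03]
```

Call:
jog_arm:
  increments:
    - [[0,0,0.02,0,0,0,255],[0,0,0.02,0,0,0,255],[0,0,0.02,0,0,0,255],[0,0,0.02,0,0,0,255],[0,0,0.02,0,0,0,255],[0,0,0.02,0,0,0,255],[0,0,0.008,0,0,0,255],[0,0,0.004,0,0,0,255],[0,0,0.004,0,0,0,255],[0,0,0,0,0,0,255]]

```text
clock: 16.6
tcp_pos: [0.6337, -0.0399, 0.1082]
orientation: [0.259, 0.081, 0.962, -0.022]
wrist_force: [-3.6, 1.7, -3.7]
finger_gap: 0.0126
grip_force: 59.4
```

```bash
python3 st.py
```

```text
16.6 tube mm [  0.2   0.1 -13.1] F tube [-5.2  1.1 -1.2] tau tool [-0.09  1.58 -0.02] dev deg [-0.1  0.1 -0. ] 0.012621257314097497 q [-0.2   0.09 -0.63  0.32  0.01 -0.02]
```

Call:
jog_arm:
  increments:
    - [[0,0,0.004,0,0,0,255],[0,0,0.004,0,0,0,255],[0,0,0.004,0,0,0,255],[0,0,0,0,0,0,255]]

```text
clock: 17.0
tcp_pos: [0.635, -0.0401, 0.1058]
orientation: [0.259, 0.081, 0.962, -0.022]
wrist_force: [-5.5, 1.1, -0.6]
finger_gap: 0.0128
grip_force: 59.9
```

```bash
python3 st.py
```

```text
17.0 tube mm [  0.2   0.1 -15.9] F tube [-5.1  0.2  2.3] tau tool [-0.11  1.8  -0.02] dev deg [-0.1  0.1 -0. ] 0.012762928159362606 q [-0.2   0.1  -0.63  0.32  0.01 -0.02]
```

Call:
jog_arm:
  increments:
    - [[0,0,0.004,0,0,0,255],[0,0,0,0,0,0,255]]

```text
clock: 17.2
tcp_pos: [0.6351, -0.0401, 0.1058]
orientation: [0.259, 0.081, 0.962, -0.022]
wrist_force: [-13.9, 2.2, 8.5]
finger_gap: 0.0122
grip_force: 61.6
```

```bash
python3 st.py
```

```text
17.2 tube mm [  0.3   0.2 -16. ] F tube [-8.  -0.2 14.4] tau tool [-0.02  2.31 -0.  ] dev deg [-0.1  0.1 -0. ] 0.012176714686642946 q [-0.2   0.1  -0.63  0.32  0.01 -0.02]
```

The foot is on the floor: it stalled at the expected depth with 14 N. Release and back out.

Call:
jog_arm:
  increments:
    - [[0,0,-0.004,0,0,0,130],[0,0,0,0,0,0,130],[0,0,0,0,0,0,130],[0,0,0,0,0,0,130],[0,0,-0.03,0,0,0,130],[0,0,-0.06,0,0,0,130],[0,0,-0.12,0,0,0,130],[0,0,-0.16,0,0,0,130],[0,0,-0.16,0,0,0,130],[0,0,-0.16,0,0,0,130],[0,0,-0.06,0,0,0,130],[0,0,0,0,0,0,130]]

```text
clock: 18.4
tcp_pos: [0.5436, -0.0244, 0.2726]
orientation: [0.263, 0.081, 0.961, -0.023]
wrist_force: [-0.3, 0.6, 0.7]
finger_gap: 0.042
grip_force: 0.0
```

```bash
python3 st.py
python3 - <<'E'
from h import *
s=env.get_state();d=cams.read_camera("wrist"); g=cv2.cvtColor(d["pixels"],cv2.COLOR_RGB2GRAY)
np.savez("pics/w8.npz",im=d["pixels"],tcp=s["tcp_pos"],q=s["orientation"]); print("gap",s["finger_gap"])
for h in (0,.038,.060): print(h,np.round(proj(d,[MOUTH+h*ZT-.014*XT,MOUTH+h*ZT+.014*XT],s),1).tolist())
u=proj(d,[MOUTH],s)[0].astype(int); print(u)
for r in range(u[1]-45,u[1]+60,5): print(r,g[r,u[0]-45:u[0]+46:5].tolist())
# cap hover: bar psi 67+180 ; TCP reading at bar centre
C=np.array([.4575,.2197]); P=[*C,.20]; plan(P,down(247),12,s)
E
```

```text
18.4 tube mm [  3.3   0.4 175. ] F tube [0.  0.5 0.8] tau tool [ 0.04  0.45 -0.01] dev deg [-0.1  0.6 -0. ] 0.04197405804635093 q [-0.2  -0.22 -0.49  0.77  0.02 -0.03]
gap 0.04197405804635093
0 [[282.1, 153.6], [282.1, 181.2]]
0.038 [[282.0, 159.7], [282.0, 190.3]]
0.06 [[281.9, 163.9], [281.9, 196.5]]
[282 167]
122 [188, 201, 203, 205, 201, 198, 196, 195, 197, 166, 175, 194, 195, 195, 200, 200, 201, 202, 199]
127 [170, 203, 203, 198, 207, 139, 171, 200, 203, 197, 200, 200, 177, 169, 150, 198, 199, 200, 199]
132 [157, 204, 202, 200, 202, 202, 197, 200, 203, 200, 201, 202, 197, 199, 175, 199, 198, 200, 193]
137 [82, 201, 202, 201, 199, 199, 200, 202, 200, 152, 196, 202, 197, 197, 199, 200, 198, 201, 185]
142 [69, 200, 193, 199, 202, 203, 206, 158, 255, 255, 255, 210, 142, 201, 200, 197, 199, 201, 168]
147 [53, 199, 202, 191, 199, 202, 255, 237, 254, 254, 254, 252, 255, 143, 201, 196, 201, 202, 158]
152 [57, 201, 204, 255, 255, 255, 245, 254, 214, 128, 143, 255, 255, 255, 255, 255, 198, 202, 99]
157 [57, 195, 202, 255, 255, 255, 255, 255, 240, 242, 239, 255, 254, 221, 255, 255, 213, 20
[... 597 characters left out ...]
2 [56, 254, 255, 255, 210, 206, 208, 209, 209, 245, 213, 206, 211, 117, 206, 255, 255, 255, 55]
197 [56, 254, 255, 255, 255, 213, 210, 210, 122, 87, 104, 201, 211, 208, 255, 255, 255, 254, 51]
202 [56, 228, 255, 255, 255, 255, 255, 249, 219, 212, 212, 240, 255, 255, 255, 255, 255, 254, 52]
207 [57, 57, 81, 78, 95, 220, 86, 78, 81, 80, 78, 77, 79, 211, 206, 77, 77, 53, 58]
212 [54, 54, 56, 57, 56, 62, 56, 55, 52, 56, 57, 57, 56, 56, 52, 60, 56, 52, 57]
217 [59, 58, 58, 61, 58, 60, 61, 58, 53, 55, 59, 54, 57, 58, 57, 57, 60, 56, 58]
222 [55, 60, 54, 59, 60, 58, 58, 57, 57, 61, 55, 56, 57, 55, 58, 54, 57, 58, 55]
12 x [-0.0041, 0.0952, 0.0207, -0.0095, 0.0119, -0.0346]  mm/row 24.4 deg/row 6.80
```

The cartridge is home. Now to hover over the cap.

Call:
jog_arm:
  increments:
    - [[-0.0041,0.0952,0.0207,-0.0095,0.0119,-0.0346,130],[-0.0041,0.0952,0.0207,-0.0095,0.0119,-0.0346,130],[-0.0041,0.0952,0.0207,-0.0095,0.0119,-0.0346,130],[-0.0041,0.0952,0.0207,-0.0095,0.0119,-0.0346,130],[-0.0041,0.0952,0.0207,-0.0095,0.0119,-0.0346,130],[-0.0041,0.0952,0.0207,-0.0095,0.0119,-0.0346,130],[-0.0041,0.0952,0.0207,-0.0095,0.0119,-0.0346,130],[-0.0041,0.0952,0.0207,-0.0095,0.0119,-0.0346,130],[-0.0041,0.0952,0.0207,-0.0095,0.0119,-0.0346,130],[-0.0041,0.0952,0.0207,-0.0095,0.0119,-0.0346,130],[-0.0041,0.0952,0.0207,-0.0095,0.0119,-0.0346,130],[-0.0041,0.0952,0.0207,-0.0095,0.0119,-0.0346,130],[0,0,0,0,0,0,130],[0,0,0,0,0,0,130]]

```text
clock: 19.85
tcp_pos: [0.4559, 0.22, 0.1947]
orientation: [-0.003, -0.552, 0.834, 0.003]
wrist_force: [0.5, 0.7, 0.4]
finger_gap: 0.0419
grip_force: 0.0
```

```bash
cat > capfit.py <<'E'
from h import *
from scipy.optimize import least_squares
s=env.get_state();d=cams.read_camera("wrist"); print(s["clock"],np.round(s["tcp_pos"],4),np.round(s["joint_pos"],2))
g=cv2.cvtColor(d["pixels"],cv2.COLOR_RGB2GRAY); np.savez("pics/w9.npz",im=d["pixels"],tcp=s["tcp_pos"],q=s["orientation"])
p=proj(d,[[.4575,.2197,.064]],s)[0]; r0=int(.0415*355/.32); print("pred",p,r0)
x0,y0=int(p[0]-1.4*r0),int(p[1]-1.4*r0); c=g[y0:y0+int(2.8*r0),x0:x0+int(2.8*r0)]
cs=max(cv2.findContours((c>215).astype(np.uint8),0,1)[0],key=cv2.contourArea).reshape(-1,2)+[x0,y0]; print(cs.min(0),cs.max(0))
h=cs[cs[:,1]<p[1]+.3*r0]
t=np.linspace(0,2*np.pi,360); q=lambda v:proj(d,np.c_[v[0]+.0415*np.cos(t),v[1]+.0415*np.sin(t),.064+0*t],s)
f=least_squares(lambda v:np.linalg.norm(h[:,None]-q(v)[None],axis=2).min(1),[.4575,.2197],diff_step=1e-3,loss="soft_l1"); print("centre",f.x,np.abs(f.fun).mean())
ed=cv2.Canny(c,20,60); L=cv2.HoughLinesP(ed,1,np.pi/360,15,minLineLength=25,maxLineGap=4)
for l in L[:8,0]:
    l=l+[x0,y0,x0,y0]; A,B=atz(d,l[:2],.094,s),atz(d,l[2:],.094,s); w=(B-A)[:2]; print(l,round(np.degrees(np.arctan2(w[1],w[0]))%180,1),round(np.linalg.norm(w),4))
plan([f.x[0],f.x[1],.047],down(247),5,s)
E
python3 capfit.py
```

```text
19.85 [0.4559 0.22   0.1947] [ 0.29  0.19 -0.12  1.27  0.   -0.88]
pred [279.09215032 181.63167151] 46
[233 135] [326 227]
centre [0.45785817 0.22143835] 0.5896351966111607
[279 135 305 141] 144.1 0.0207
5 x [-0.0018, -0.0016, 0.1181, 0.0005, -0.0001, 0.0]  mm/row 29.5 deg/row 0.10
```

Call:
jog_arm:
  increments:
    - [[-0.0018,-0.0016,0.1181,0,0,0,130],[-0.0018,-0.0016,0.1181,0,0,0,130],[-0.0018,-0.0016,0.1181,0,0,0,130],[-0.0018,-0.0016,0.1181,0,0,0,130],[-0.0018,-0.0016,0.1181,0,0,0,130],[0,0,0,0,0,0,130],[0,0,0,0,0,0,130]]

```text
clock: 20.6
tcp_pos: [0.458, 0.2209, 0.049]
orientation: [-0.002, -0.552, 0.834, 0.003]
wrist_force: [0.0, -0.5, 0.7]
finger_gap: 0.0421
grip_force: 0.0
```

Call:
jog_arm:
  increments:
    - [[0,0,0,0,0,0,255],[0,0,0,0,0,0,255],[0,0,0,0,0,0,255],[0,0,0,0,0,0,255],[0,0,0,0,0,0,255],[0,0,0,0,0,0,255]]
  force: 90

```text
clock: 21.2
tcp_pos: [0.459, 0.2221, 0.0507]
orientation: [-0.0, -0.552, 0.834, 0.002]
wrist_force: [-0.9, 0.2, 6.3]
finger_gap: 0.0128
grip_force: 89.2
```

Call:
jog_arm:
  increments:
    - [[0,0,-0.03,0,0,0,255],[0,0,-0.08,0,0,0,255],[0,0,-0.12,0,0,0,255],[0,0,-0.14,0,0,0,255],[0,0,-0.14,0,0,0,255],[0,0,-0.14,0,0,0,255],[0,0,-0.08,0,0,0,255],[0,0,-0.03,0,0,0,255],[0,0,0,0,0,0,255],[0,0,0,0,0,0,255],[0,0,0,0,0,0,255]]

```text
clock: 22.3
tcp_pos: [0.4581, 0.2208, 0.2372]
orientation: [-0.003, -0.552, 0.834, 0.003]
wrist_force: [0.0, -0.1, -0.3]
finger_gap: 0.0132
grip_force: 88.4
```

Run:
```python
from h import *
from scipy.optimize import least_squares
s=env.get_state();d=cams.read_camera("wrist");m=np.array(d["mount"]); print(s["clock"],s["tcp_pos"],s["finger_gap"],s["wrist_force"])
g=cv2.cvtColor(d["pixels"],cv2.COLOR_RGB2GRAY); np.savez("pics/w10.npz",im=d["pixels"],tcp=s["tcp_pos"],q=s["orientation"])
def pr(P): c=(P-m[:3,3])@m[:3,:3]; return np.c_[c[:,0]/c[:,2]*d["fx"]+d["cx"],c[:,1]/c[:,2]*d["fy"]+d["cy"]]
c=(g[120:330,150:420]>225).astype(np.uint8); cs=max(cv2.findContours(c,0,1)[0],key=cv2.contourArea).reshape(-1,2)+[150,120]; print(cs.min(0),cs.max(0))
t=np.linspace(0,2*np.pi,720)
cv=lambda v:pr(np.array(v)+.0415*np.c_[np.cos(t),np.sin(t),0*t])
h=cs[cs[:,1]<215]
f=least_squares(lambda v:np.linalg.norm(h[:,None]-cv(v)[None],axis=2).min(1),[0,0,-.0133],diff_step=1e-3,loss="soft_l1",x_scale=.01); print("top centre in tool mm",f.x*1e3,np.abs(f.fun).mean())
f=least_squares(lambda v:np.linalg.norm(h[:,None]-cv([v[0],v[1],-.0133])[None],axis=2).min(1),[0,0],diff_step=1e-3,loss="soft_l1",x_scale=.01); print("with z fixed",f.x*1e3,np.abs(f.fun).mean())
for r in range(130,270,8): print(r,g[r,200:370:5].tolist())
P=MOUTH+(.03+.0507)*ZT; plan(P,MT,13,s)
```

```text
22.3 [0.45810535 0.22082789 0.23720092] 0.013186810991418505 [ 0.03912344 -0.11439242 -0.33828649]
[200 158] [366 282]
top centre in tool mm [ -0.87244037   0.64622561 -11.82791132] 10.828830188619934
with z fixed [-0.81065066  0.67330054] 10.857421001267372
130 [38, 36, 35, 35, 39, 37, 43, 42, 31, 39, 37, 34, 39, 40, 42, 38, 34, 37, 35, 39, 31, 39, 33, 36, 38, 39, 38, 37, 40, 37, 39, 38, 38, 36]
138 [43, 34, 35, 44, 37, 38, 40, 39, 32, 36, 38, 42, 36, 33, 36, 40, 34, 37, 38, 38, 34, 32, 37, 37, 38, 36, 39, 40, 30, 38, 33, 38, 35, 37]
146 [33, 39, 42, 39, 35, 33, 36, 32, 32, 44, 40, 40, 46, 80, 93, 99, 98, 92, 96, 96, 96, 53, 40, 35, 38, 38, 35, 32, 40, 43, 36, 34, 44, 41]
154 [40, 42, 34, 37, 39, 39, 36, 32, 36, 37, 95, 93, 94, 95, 93, 99, 174, 185, 98, 98, 96, 94, 96, 98, 79, 39, 34, 42, 45, 37, 40, 36, 40, 34]
162 [47, 42, 39, 43, 28, 41, 39, 37, 88, 98, 121, 222, 241, 240, 239, 239, 241, 241, 240, 240, 241, 240, 233, 97, 98, 96, 32, 34, 39, 35, 38, 34, 37, 40]
170 [40, 35, 39, 31, 37, 33, 51, 224, 242, 240, 240, 241, 239, 240, 239, 240, 241, 239, 240, 239, 240, 240, 240, 240, 238
[... 1433 characters left out ...]
238, 238, 238, 240, 238, 240, 73, 77, 188, 236, 238, 239, 239, 237, 238, 190, 74, 74, 237, 239, 237, 240, 239, 237, 238, 239, 237, 239, 240]
250 [32, 238, 238, 237, 239, 237, 237, 238, 240, 242, 109, 78, 79, 12, 237, 240, 238, 239, 239, 236, 14, 79, 81, 84, 241, 240, 238, 239, 237, 238, 239, 238, 236, 93]
258 [33, 240, 238, 238, 238, 238, 240, 16, 18, 19, 79, 77, 77, 9, 238, 239, 237, 237, 239, 237, 16, 76, 80, 78, 15, 26, 20, 241, 237, 237, 239, 240, 236, 37]
266 [35, 33, 239, 238, 239, 237, 90, 16, 19, 41, 77, 78, 44, 12, 236, 237, 237, 238, 236, 235, 20, 23, 82, 76, 37, 25, 22, 59, 238, 236, 237, 237, 86, 34]
13 x [0.0122, -0.0918, 0.0177, 0.0087, -0.011, 0.0319]  mm/row 23.6 deg/row 6.28
```

```bash
cat > caphold.py <<'E'
from h import *
from scipy.optimize import least_squares
z=np.load("pics/w10.npz");d=cams.read_camera("wrist");m=np.array(d["mount"]);g=cv2.cvtColor(z["im"],cv2.COLOR_RGB2GRAY)
def pr(P): c=(P-m[:3,3])@m[:3,:3]; return np.c_[c[:,0]/c[:,2]*d["fx"]+d["cx"],c[:,1]/c[:,2]*d["fy"]+d["cy"]]
h=[]
for u in range(208,362,3):
    col=g[130:240,u].astype(int); k=np.argmax(col>170); h.append([u,130+k-.3])
for v in range(180,240,3):
    r=g[v,180:390]>170; i=np.where(r)[0]; h+= [[180+i[0]-.3,v],[180+i[-1]+.3,v]]
h=np.array(h,float); t=np.linspace(0,2*np.pi,720); cv=lambda v:pr(np.array(v)+.0415*np.c_[np.cos(t),np.sin(t),0*t])
for fix in (0,1):
    f=least_squares(lambda v:np.linalg.norm(h[:,None]-cv([v[0],v[1],-.0133 if fix else v[2]])[None],axis=2).min(1),[0,0,-.0133],diff_step=1e-3,loss="soft_l1",x_scale=.01); print(f.x*1e3,np.abs(f.fun).mean())
E
python3 caphold.py
```

```text
[  0.3318582    0.63605389 -10.20966215] 0.7574423423893358
[  0.49874443   0.61671596 -13.3       ] 0.9495119402258759
```

Run:
```python
from h import *
P=MOUTH+(.06+.0507)*ZT+.0004*XT; plan(P,MT,13)
```

```text
13 x [0.0139, -0.0895, 0.0088, 0.0087, -0.011, 0.0319]  mm/row 22.8 deg/row 6.28
```

Call:
jog_arm:
  increments:
    - [[0.0139,-0.0895,0.0088,0.0087,-0.011,0.0319,255],[0.0139,-0.0895,0.0088,0.0087,-0.011,0.0319,255],[0.0139,-0.0895,0.0088,0.0087,-0.011,0.0319,255],[0.0139,-0.0895,0.0088,0.0087,-0.011,0.0319,255],[0.0139,-0.0895,0.0088,0.0087,-0.011,0.0319,255],[0.0139,-0.0895,0.0088,0.0087,-0.011,0.0319,255],[0.0139,-0.0895,0.0088,0.0087,-0.011,0.0319,255],[0.0139,-0.0895,0.0088,0.0087,-0.011,0.0319,255],[0.0139,-0.0895,0.0088,0.0087,-0.011,0.0319,255],[0.0139,-0.0895,0.0088,0.0087,-0.011,0.0319,255],[0.0139,-0.0895,0.0088,0.0087,-0.011,0.0319,255],[0.0139,-0.0895,0.0088,0.0087,-0.011,0.0319,255],[0.0139,-0.0895,0.0088,0.0087,-0.011,0.0319,255],[0,0,0,0,0,0,255],[0,0,0,0,0,0,255],[0,0,0,0,0,0,255]]

```text
clock: 24.0
tcp_pos: [0.5741, -0.0289, 0.2173]
orientation: [0.259, 0.08, 0.962, -0.021]
wrist_force: [1.0, -0.7, -0.7]
finger_gap: 0.0127
grip_force: 88.4
```

```bash
python3 st.py
python3 - <<'E'
from h import *
P=MOUTH+(.06+.0507)*ZT+.0004*XT; plan(P,MT,1)
E
```

```text
24.0 tube mm [  2.3   1.1 111.6] F tube [ 0.5 -0.6 -1.2] tau tool [0.04 0.51 0.01] dev deg [0.1 0.1 0.1] 0.012739901446211468 q [-0.2  -0.13 -0.55  0.62  0.02 -0.03]
1 x [0.0076, -0.0043, 0.0036, 0.0007, 0.0005, 0.0006]  mm/row 2.4 deg/row 0.19
```

Call:
jog_arm:
  increments:
    - [[0.0076,-0.0043,0.0036,0.0007,0.0005,0.0006,255],[0,0,0.03,0,0,0,255],[0,0,0.04,0,0,0,255],[0,0,0.04,0,0,0,255],[0,0,0.04,0,0,0,255],[0,0,0.04,0,0,0,255],[0,0,0.03,0,0,0,255],[0,0,0,0,0,0,255],[0,0,0,0,0,0,255]]

```text
clock: 24.9
tcp_pos: [0.5994, -0.0349, 0.1674]
orientation: [0.258, 0.082, 0.963, -0.022]
wrist_force: [0.9, 0.6, -0.8]
finger_gap: 0.0128
grip_force: 88.4
```

```bash
python3 st.py
python3 - <<'E'
from h import *
plan(MOUTH+(.005+.0507)*ZT+.0004*XT,MT,1)
E
```

```text
24.9 tube mm [-0.2 -0.6 55.4] F tube [ 0.2  0.8 -1.1] tau tool [-0.01  0.53  0.03] dev deg [-0.  -0.  -0.1] 0.012797991890859478 q [-0.2  -0.04 -0.6   0.49  0.02 -0.03]
1 x [-0.0024, 0.0025, -0.0013, -0.0003, -0.0002, -0.0005]  mm/row 0.9 deg/row 0.10
```

Call:
jog_arm:
  increments:
    - [[-0.0015,0.0015,0.01,0,0,0,255],[0,0,0.01,0,0,0,255],[0,0,0.01,0,0,0,255],[0,0,0.01,0,0,0,255],[0,0,0.01,0,0,0,255],[0,0,0,0,0,0,255]]

```text
clock: 25.5
tcp_pos: [0.6059, -0.0356, 0.1565]
orientation: [0.258, 0.082, 0.963, -0.022]
wrist_force: [0.8, -0.1, -1.2]
finger_gap: 0.0124
grip_force: 88.4
```

```bash
python3 st.py
```

```text
25.5 tube mm [ 0.  -0.3 42.8] F tube [ 0.1  0.  -1.4] tau tool [-0.    0.58 -0.07] dev deg [-0.  -0.  -0.1] 0.012435198582033102 q [-0.2  -0.01 -0.61  0.46  0.02 -0.03]
```

Call:
jog_arm:
  increments:
    - [[0,0,0.008,0,0,0,255],[0,0,0.008,0,0,0,255],[0,0,0,0,0,0,255]]

```text
clock: 25.8
tcp_pos: [0.6079, -0.0358, 0.1535]
orientation: [0.258, 0.082, 0.962, -0.022]
wrist_force: [-2.7, 1.6, 2.0]
finger_gap: 0.0127
grip_force: 88.8
```

```bash
python3 st.py
```

```text
25.8 tube mm [ 0.2 -0.1 39.1] F tube [-1.6  1.1  3.2] tau tool [-0.08  0.77  0.01] dev deg [-0.  -0.  -0.1] 0.012743856555132103 q [-0.2  -0.01 -0.61  0.45  0.02 -0.03]
```

Contact with the collar at the expected depth. Pressing to about 15.5 mm below the mouth.

Call:
jog_arm:
  increments:
    - [[0,0,0.007,0,0,0,255],[0,0,0.006,0,0,0,255],[0,0,0,0,0,0,255],[0,0,0,0,0,0,255]]

```text
clock: 26.2
tcp_pos: [0.6096, -0.0361, 0.1508]
orientation: [0.258, 0.082, 0.962, -0.022]
wrist_force: [-3.0, 1.8, 2.5]
finger_gap: 0.0126
grip_force: 89.1
```

```bash
python3 st.py
```

```text
26.2 tube mm [ 0.4 -0.1 36. ] F tube [-1.6  1.3  3.8] tau tool [-0.16  0.87 -0.07] dev deg [-0.   0.  -0.1] 0.012646376801188543 q [-0.2  -0.   -0.61  0.44  0.02 -0.03]
```

Call:
jog_arm:
  increments:
    - [[-0.0,0,0.004,0,0,0,255],[0,0,0,0,0,0.02,255],[0,0,0,0,0,0.03,255],[0,0,0,0,0,0.03,255],[0,0,0,0,0,0.03,255],[0,0,0,0,0,0.03,255],[0,0,0,0,0,0.03,255],[0,0,0,0,0,0.03,255],[0,0,0,0,0,0,255]]

```text
clock: 27.1
tcp_pos: [0.611, -0.0368, 0.1509]
orientation: [0.253, 0.375, 0.89, 0.059]
wrist_force: [-2.2, -0.0, 4.9]
finger_gap: 0.013
grip_force: 89.1
```

```bash
python3 st.py
```

```text
27.1 tube mm [ 1.7 -0.6 35.3] F tube [ 0.6 -0.4  5.4] tau tool [0.4  0.33 0.09] dev deg [ -0.    0.2 -36.1] 0.012992257340531397 q [-0.2  -0.   -0.61  0.44  0.01  0.6 ]
```

Call:
jog_arm:
  increments:
    - [[0,0,0,0,0,0.03,255],[0,0,0,0,0,0.03,255],[0,0,0,0,0,0.03,255],[0,0,0,0,0,0.03,255],[0,0,0,0,0,0.03,255],[0,0,0,0,0,0.03,255],[0,0,0,0,0,0.03,255],[0,0,0,0,0,0.03,255],[0,0,0,0,0,0.03,255],[0,0,0,0,0,0,255]]

```text
clock: 28.1
tcp_pos: [0.6103, -0.0364, 0.1502]
orientation: [0.206, 0.708, 0.657, 0.157]
wrist_force: [-3.3, 1.3, 4.4]
finger_gap: 0.0129
grip_force: 89.2
```

```bash
python3 st.py
```

```text
28.1 tube mm [ 0.7 -0.3 35. ] F tube [-0.8  0.7  5.5] tau tool [0.84 0.14 0.08] dev deg [ -0.    0.1 -84.6] 0.012917901485642463 q [-0.2  -0.   -0.61  0.44  0.01  1.45]
```

Call:
jog_arm:
  increments:
    - [[0,0,0,0,0,0.012,255],[0,0,0,0,0,0.012,255],[0,0,0,0,0,0.006,255],[0,0,0,0,0,0,255]]

```text
clock: 28.5
tcp_pos: [0.6094, -0.0359, 0.1496]
orientation: [0.198, 0.737, 0.625, 0.166]
wrist_force: [-6.2, 1.1, 5.7]
finger_gap: 0.0127
grip_force: 90.2
```

```bash
python3 st.py
```

```text
28.5 tube mm [-0.4  0.  34.9] F tube [-2.6  0.   8.1] tau tool [ 1.15  0.03 -0.83] dev deg [ -0.1  -0.  -89.7] 0.01274565374565231 q [-0.2  -0.   -0.61  0.44  0.01  1.54]
```

Call:
jog_arm:
  increments:
    - [[0,0,0,0,0,0.012,255],[0,0,0,0,0,0.006,255],[0,0,0,0,0,0,255]]

```text
clock: 28.8
tcp_pos: [0.6095, -0.0359, 0.1496]
orientation: [0.193, 0.753, 0.605, 0.171]
wrist_force: [-6.2, 1.0, 4.8]
finger_gap: 0.0128
grip_force: 95.0
```

```bash
python3 st.py
```

```text
28.8 tube mm [-0.4  0.  34.9] F tube [-3.1 -0.   7.3] tau tool [ 1.16 -0.12 -1.79] dev deg [ -0.1  -0.  -92.9] 0.01279232726161567 q [-0.2  -0.   -0.61  0.44  0.01  1.59]
```

At the stop: torque rises to 1.8 N·m at 90–93°. Ease up, release and retreat.

Call:
jog_arm:
  increments:
    - [[0,0,-0.006,0,0,0,255],[0,0,-0.006,0,0,0,255],[0,0,0,0,0,0,255],[0,0,0,0,0,0,130],[0,0,0,0,0,0,130],[0,0,0,0,0,0,130],[0,0,0,0,0,0,130],[0,0,0,0,0,0,130],[0,0,-0.03,0,0,0,130],[0,0,-0.06,0,0,0,130],[0,0,-0.12,0,0,0,130],[0,0,-0.14,0,0,0,130],[0,0,-0.14,0,0,0,130],[0,0,-0.06,0,0,0,130],[0,0,0,0,0,0,130],[0,0,0,0,0,0,130],[0,0,0,0,0,0,130]]

```text
clock: 30.5
tcp_pos: [0.5404, -0.0244, 0.2701]
orientation: [0.192, 0.756, 0.602, 0.172]
wrist_force: [0.1, -0.1, -0.0]
finger_gap: 0.0413
grip_force: 0.0
```

```bash
cat > chk.py <<'E'
from h import *
from scipy.optimize import least_squares
s=env.get_state();d=cams.read_camera("wrist"); print(s["clock"],s["finger_gap"],tubeframe(s["tcp_pos"]))
g=cv2.cvtColor(d["pixels"],cv2.COLOR_RGB2GRAY); np.savez("pics/w11.npz",im=d["pixels"],tcp=s["tcp_pos"],q=s["orientation"])
for t in ("cap","cap_bar","cap_rim"):
    print(t,[(np.round(x["uv"],1).tolist(),round(x["conf"],2)) for x in spotter.landmark_of(t,"wrist")[:2]])
for h in (-.012,-.0155,-.009,.052,.067): print(h,np.round(proj(d,[MOUTH+h*ZT],s),1).tolist())
b=lambda h,a:[MOUTH+h*ZT+k*.03*(np.cos(a)*XT+np.sin(a)*YT) for k in(-1,1)]
print("bar top ends if along y",np.round(proj(d,b(.082,np.pi/2),s),1).tolist())
u=proj(d,[MOUTH+.052*ZT],s)[0].astype(int); print(u)
for r in range(u[1]-75,u[1]+80,7): print(r,g[r,u[0]-75:u[0]+76:6].tolist())
a=cams.read_camera("side");p=proj(a,[MOUTH-.012*ZT,MOUTH+.052*ZT]);print("side pred rim/top",p.tolist(),[np.round(x["uv"],1).tolist() for x in spotter.landmark_of("cap_rim","side")[:3]],[np.round(x["uv"],1).tolist() for x in spotter.landmark_of("cap_bar","side")[:3]], proj(a,[MOUTH+.067*ZT]))
E
python3 chk.py
```

```text
30.5 0.04127679697574611 [-7.76535183e-01 -1.63977693e-01  1.74344670e+02]
cap [([282.7, 170.4], 0.66)]
cap_bar [([281.2, 189.6], 0.7)]
cap_rim []
-0.012 [[284.0, 170.0]]
-0.0155 [[284.0, 169.4]]
-0.009 [[284.0, 170.5]]
0.052 [[284.1, 183.3]]
0.067 [[284.2, 187.2]]
bar top ends if along y [[286.3, 227.7], [282.0, 153.2]]
[284 183]
108 [39, 39, 42, 48, 40, 43, 43, 41, 43, 44, 38, 50, 51, 66, 87, 110, 125, 126, 39, 44, 36, 40, 43, 38, 43, 45]
115 [119, 138, 149, 155, 161, 161, 164, 166, 159, 161, 162, 158, 156, 127, 88, 89, 91, 216, 235, 240, 243, 244, 38, 39, 38, 38]
122 [132, 167, 166, 165, 164, 167, 161, 162, 160, 162, 160, 157, 157, 124, 90, 91, 92, 225, 244, 244, 243, 245, 51, 41, 44, 49]
129 [107, 166, 167, 166, 161, 164, 162, 161, 158, 161, 162, 114, 86, 106, 97, 92, 96, 223, 243, 243, 245, 242, 165, 41, 40, 44]
136 [81, 166, 167, 170, 162, 165, 165, 162, 91, 78, 197, 241, 240, 240, 243, 194, 125, 221, 244, 243, 244, 243, 41, 47, 42, 37]
143 [61, 166, 167, 166, 166, 165, 164, 167, 240, 239, 240, 239, 239, 239, 239, 239, 240, 233, 245, 244, 243, 243, 36, 44, 42, 43]
150 [47, 166,
[... 1529 characters left out ...]
9, 40, 43, 41, 39, 43, 41, 46, 41, 38, 44, 39, 39, 43, 42, 39, 93, 100, 91, 140, 152, 217, 216]
241 [36, 44, 44, 42, 46, 44, 41, 41, 43, 43, 42, 37, 39, 43, 39, 43, 42, 41, 41, 44, 45, 56, 168, 142, 218, 220]
248 [43, 74, 71, 15, 29, 41, 40, 41, 47, 43, 37, 37, 40, 42, 47, 39, 40, 41, 43, 46, 41, 9, 68, 72, 147, 204]
255 [39, 66, 73, 28, 28, 45, 46, 44, 39, 44, 44, 45, 40, 39, 40, 36, 42, 36, 39, 42, 38, 15, 15, 74, 67, 17]
262 [70, 69, 20, 35, 29, 47, 41, 48, 43, 44, 42, 42, 39, 39, 45, 45, 45, 38, 49, 38, 43, 21, 9, 68, 69, 52]
side pred rim/top [[308.8674442098795, 191.22637034154982], [301.5590433465269, 182.51585959547907]] [[307.8, 190.5]] [[300.5, 179.7]] [[299.75244845 180.36267116]]
```

The cap sits on the mouth with its bar along the tube's y, matching the predicted locked pose to 1–2 px. It stays there with the gripper clear, so I hand in.

```bash
python3 -c "
from workcell import ticket
print(ticket.hand_in())"
```

```text
the job is handed in; nothing more can be done
None
```

The job is handed in: the cartridge went to the bore floor, the cap was pressed on and turned clockwise to its stop at about 90°, and it stayed put once released. I did not tug-test the lock or re-measure the bystanders.

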